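# Clear the drying rack, hang the washed tubs mouth down on its pegs and start the blower

### The job

First clear the drying rack: lay the steel lid that lies across the pegs flat on the wooden board, and stand the squeeze bottle upright on the same board. Then take every washed square tub from the black mat and turn it mouth down over a peg of its own, rim resting flat on the rack's deck. When all the tubs are on, push the blower lever fully over, away from the robot, and leave the jar, the bowl and the steel inset pan alone.

Things in the scene. Friction and masses are not known exactly. Their poses are not given: they have to be found in the camera images.
- rack: Grey drying rack fixed on the table: a deck 180 mm (x) by 490 mm (y), 12 mm thick, with four upright white drying pegs in a zigzag row along y and a black lever block at the +y end. Origin at table height, under the middle of the peg row; the deck spans x -120 to +60 mm and y -190 to +300 mm from it; z up, x points away from the robot at yaw 0.
- peg1 (a point): Foot of drying peg 1 on the deck's top (the -y end); the peg is a 14 mm round rod standing 55 mm above this point. Neighbouring pegs stand 100 mm apart along the rack's y and alternately 20 mm to -x and 20 mm to +x of the row's middle line.
- peg2 (a point): Foot of drying peg 2 on the deck's top (second from the -y end); the peg is a 14 mm round rod standing 55 mm above this point. Neighbouring pegs stand 100 mm apart along the rack's y and alternately 20 mm to -x and 20 mm to +x of the row's middle line.
- peg3 (a point): Foot of drying peg 3 on the deck's top (third from the -y end); the peg is a 14 mm round rod standing 55 mm above this point. Neighbouring pegs stand 100 mm apart along the rack's y and alternately 20 mm to -x and 20 mm to +x of the row's middle line.
- peg4 (a point): Foot of drying peg 4 on the deck's top (the +y end, next to the lever); the peg is a 14 mm round rod standing 55 mm above this point. Neighbouring pegs stand 100 mm apart along the rack's y and alternately 20 mm to -x and 20 mm to +x of the row's middle line.
- lever (a joint): Angle of the blower lever on the rack: 0 = off, leaning towards the robot (-x of the rack); 1.0 = fully over, leaning away from the robot (+x): on. It turns about the rack's y axis and stays where it is left. It stands on a block at (-50, 258) mm in the rack's frame.
- lever_tip (a point): Tip of the lever, a rod 75 mm long from pivot to tip.
- board: Wooden board fixed on the table, 420 mm (x) by 270 mm (y), 20 mm thick. Origin at the centre of its underside, z up.
- mat: Black rubber draining mat fixed on the table, 130 mm (x) by 460 mm (y), 2 mm thick; the tubs lie on it. Origin at the centre of its underside.
- lid: Flat steel container lid, 130 mm (its x) by 325 mm (its y), plate 6 mm thick, 0.4 kg, lying across the pegs. Black bar handle on two posts at its middle: 12 mm wide (x), 90 mm long (y), 28 to 42 mm above the lid's underside. Origin at the centre of its underside, z up.
- bottle: Amber squeeze bottle with a white nozzle: round body 44 mm across and 90 mm high, nozzle tip at 128 mm, 0.2 kg, standing on the front strip of the rack's deck. Origin at the centre of its underside, z up.
- tub1: Square steel tub, one of up to four alike, lying on the mat: outside 50 by 50 mm, 80 mm from closed end to mouth, walls 3 mm (inside 44 mm square, 77 mm deep), 90 g. Origin at the outside centre of the closed end; z runs along the tub out of the mouth, x and y are square to the sides. At first the mouth points roughly away from the robot. Inverted on the deck, its origin is 80 mm above the deck.
- tub2: Square steel tub, one of up to four alike, lying on the mat: outside 50 by 50 mm, 80 mm from closed end to mouth, walls 3 mm (inside 44 mm square, 77 mm deep), 90 g. Origin at the outside centre of the closed end; z runs along the tub out of the mouth, x and y are square to the sides. At first the mouth points roughly away from the robot. Inverted on the deck, its origin is 80 mm above the deck.
- tub3: Square steel tub, one of up to four alike, lying on the mat: outside 50 by 50 mm, 80 mm from closed end to mouth, walls 3 mm (inside 44 mm square, 77 mm deep), 90 g. Origin at the outside centre of the closed end; z runs along the tub out of the mouth, x and y are square to the sides. At first the mouth points roughly away from the robot. Inverted on the deck, its origin is 80 mm above the deck.
- tub4: Square steel tub, one of up to four alike, lying on the mat: outside 50 by 50 mm, 80 mm from closed end to mouth, walls 3 mm (inside 44 mm square, 77 mm deep), 90 g. Origin at the outside centre of the closed end; z runs along the tub out of the mouth, x and y are square to the sides. At first the mouth points roughly away from the robot. Inverted on the deck, its origin is 80 mm above the deck.
- jar: Glass jar with a steel cap, 68 mm across, 85 mm high, behind the rack; not part of the job. Origin under its centre.
- bowl: White bowl, 90 mm across, 45 mm high, behind the rack; not part of the job. Origin under its centre.
- inset: Empty steel inset pan, 100 by 170 by 60 mm, to the left of the mat; not part of the job. Origin under its centre.

How it is judged:
By the outcome, as a careful person would: the job done as asked, in the order asked, and still so for the second after the job is handed in, with the robot touching nothing.
Of tub1, tub2, tub3, tub4 only 3 to 4 are there at a start; the rules pass over those that are not, and their reading is None.
At some moment in a run one of tub1, tub2, tub3, tub4 may be knocked a few centimetres aside while the robot is not near it.
It also fails if it takes over 208 s, if anything falls off the work surface, if the arm or the gripper's body presses on something with over 40 N, if the wrist force passes 120 N, or if a joint passes its speed limit or range.

### The arm

A 6-joint arm with a two-finger parallel gripper is mounted at the origin on the work surface. World frame = base frame: x ahead of the robot, y to its left, z up, the work surface at z = 0. Lengths are in m, angles in degrees, forces in N, time in s.
With the tool pointing down it reaches from about 0.325 to 0.925 m from the base axis. Payload 3.1 kg.
Tool frame: the origin (TCP) lies midway between the tips of the shut fingers; the grasp point (between the pads) lies 19 mm behind it (env.hold_point_z is the distance from the TCP to the grasp point, in m); z points along the fingers, y is the line along which they close (so a half turn about z gives the same grasp; the last joint's range is limited). The gripper opens to 85 mm and grips with 20 to 120 N. Pads are 22 mm wide; open, the fingers measure 114 mm over their backs; the gripper's body (76 mm by 85 mm) begins 54 mm behind the grasp point. The pads swing forward as they close: fully open they stand 13 mm farther back than shut.
Start: joints at [-77.762, 12.427, 92.441, -0, 75.132, -6.429], TCP at [0.2, -0.592, 0.231] pointing down, gripper open.
Joint ranges: [-157.48, 157.48], [-44.54, 120.13], [17.64, 146.25], [-64.5, 244.5], [7.68, 150.69], [-147.95, 147.95]. Speed limits (degrees/s): [159.86, 159.86, 180, 180, 180, 180].

### API

Orientations are given as a 3x3 rotation matrix whose columns are the frame's x, y, z axes.
In Python, from cell import readout, snapshot, camera_model, close_job, env gives the robot as it stands.
- The arm moves only by the shell command python3 -m creep 'ROWS' [OPENING]. ROWS is JSON, a list of rows, each an object of numbers: "tx", "ty", "tz": the shift along the tool's x, y, z in cm; "roll": the turn about the tool's z in rad. A call has 1 to 12 rows; each row is the pose to reach, as a shift and turn from the pose commanded when the call began, along the tool's axes at that moment; what a row does not reach only later rows make up. A row lasts 1/8 s, in which the tool goes at most 62.5 mm and 10.7 degrees, less where a joint would pass 70% of its speed; a pose out of reach is approached as far as the arm can. A call with a gripper value outside its range is refused whole. OPENING is the finger opening in cm, from 0 to 8.54, set as the call begins (- or left out, the last holds). The fingers move at their own pace and stop on an object; the grip force is fixed at half the most. Time passes only in rows, so rows that repeat a pose let the fingers close. It gives the time, the measured TCP pose, the force, the opening and the grip force at its end, in the units of the state.
- readout.read_state(): the state, without advancing time (a new reading comes with each control period).
- snapshot(name): name is "side" or "top" or "wrist"; returns the picture (384x512x3 uint8, red, green, blue); there is no depth.
- camera_model(name): a dict with "fx", "fy", "cx", "cy" (pixels), "R" (3x3) and "t" (3): a world point X has camera coordinates R X + t. Camera axes: x right, y down, z forward; pixel columns grow to the right and rows downward; lengths in m; the calibration is good to about 2 mm. A picture is of the moment at which its call begins: read the wrist's pose just before it. camera_model takes no time and is no camera call; for the wrist camera it gives the pose at the moment of the call.
- close_job(): hands the job in; it is judged then, once.
The state is a dict: "clock": time; "q": joint angles; "dq": joint speeds; "tau": joint torques, N m; "tcp_pos": TCP position; "eef_rot": TCP orientation; "contact_force": force on the tool from outside, world axes, zero at the start; "wrist_torque": the same for the moment, N m; "width": finger opening in m; "finger_force": force on a finger pad.
Only numpy, scipy, OpenCV 4.12 (cv2) and the standard library are available. Lean on these libraries where they do the work, as an engineer would, in place of code of your own. Each camera call takes 0.05 s, during which the arm holds its last target. There are 200 camera calls.

## Working session

There is one attempt and no reset: what is moved stays moved. The work goes in short steps, Python scripts to look and compute and a shell command to move; the robot and the scene stay as the last step left them, time stands still between calls to the robot, and variables do not carry over. Pictures are saved under pics/ and viewed, at most 14 in all, crops included, and the job is handed in when it is done.

```bash
ls; mkdir -p pics
python3 - <<'E'
from cell import readout, snapshot, camera_model, env
import cv2,numpy as np
s=readout.read_state();print(s['clock'],s['tcp_pos'],np.round(s['eef_rot'],3).tolist(),s['width'],env.hold_point_z)
for n in ['top','side','wrist']:
    c=camera_model(n);print(n,{k:np.round(v,4).tolist() for k,v in c.items()})
    cv2.imwrite(f'pics/{n}0.png',snapshot(n)[:,:,::-1])
E
```

```text
pics
0.0 [ 0.19990646 -0.59126992  0.22993803] [[0.947, 0.32, -0.001], [0.32, -0.947, 0.002], [0.0, -0.002, -1.0]] 0.08485846108169805 0.0187
top {'fx': 383.3848, 'fy': 383.3848, 'cx': 249.9621, 'cy': 196.5864, 'R': [[0.0184, -0.9998, -0.0115], [-0.9873, -0.0164, -0.1581], [0.1579, 0.0143, -0.9874]], 't': [0.0373, 0.621, 1.1393]}
side {'fx': 458.643, 'fy': 458.643, 'cx': 256.6555, 'cy': 187.5592, 'R': [[-0.9019, -0.4319, 0.0046], [-0.2584, 0.531, -0.807], [0.3462, -0.729, -0.5905]], 't': [0.5463, 0.2002, 1.5156]}
wrist {'fx': 292.0716, 'fy': 292.0716, 'cx': 253.0337, 'cy': 189.2323, 'R': [[0.3214, -0.9469, -0.0021], [-0.9063, -0.3083, 0.2889], [-0.2742, -0.091, -0.9573]], 't': [-0.624, -0.0378, 0.379]}
```

View pics/top0.png

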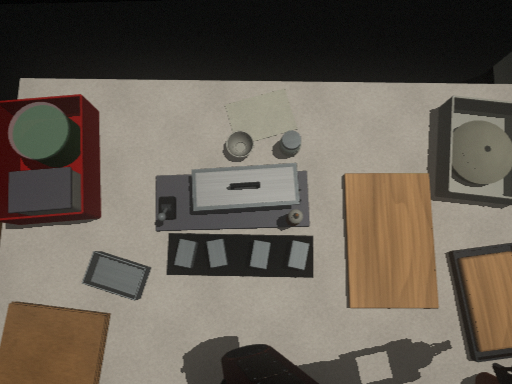

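View pics/side0.png

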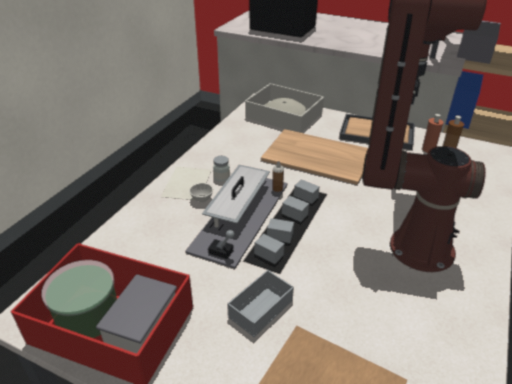

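The top view shows the lid across the pegs with its handle at about (242,185), and the bottle at (295,216). Four tubs lie on the mat near (185,253), (217,252), (260,254) and (299,255). The lever is at (163,208) and the board is centred at about (391,240). The side view agrees. Next I'll measure these.

```bash
cat > h.py <<'E'
from cell import readout, snapshot, camera_model, close_job, env
import cv2,numpy as np
def cast(px,z,c):
    px=np.atleast_2d(np.asarray(px,float))
    d=np.c_[(px[:,0]-c['cx'])/c['fx'],(px[:,1]-c['cy'])/c['fy'],np.ones(len(px))]@np.array(c['R'])
    o=-np.array(c['R']).T@np.array(c['t'])
    return o+d*((z-o[2])/d[:,2])[:,None]
def rects(mask,z,c,amin=100,amax=1e6):
    out=[]
    cs,_=cv2.findContours(mask.astype(np.uint8),cv2.RETR_EXTERNAL,cv2.CHAIN_APPROX_NONE)
    for k in cs:
        a=cv2.contourArea(k)
        if not amin<a<amax: continue
        P=cast(k[:,0,:],z,c)[:,:2].astype(np.float32)*1000
        (cx,cy),(w,h),an=cv2.minAreaRect(P)
        if w>h: w,h,an=h,w,an-90
        out.append((k[:,0,:].mean(0).round().tolist(),[round(float(v),1) for v in (cx,cy,w,h,(an+90)%180)]))
    return out  # px centre, (x,y mm, short, long, heading of long side from +x, deg)
E
python3 - <<'E'
from h import *
c=camera_model('top');im=snapshot('top');hsv=cv2.cvtColor(im,cv2.COLOR_RGB2HSV);H,S,V=[hsv[...,i].astype(int) for i in range(3)]
def reg(m,x0,x1,y0,y1):
    z=np.zeros(m.shape,np.uint8);z[y0:y1,x0:x1]=m[y0:y1,x0:x1];return z
for p in [(225,215),(200,190),(290,215),(217,252),(170,240),(390,240),(150,240),(242,185),(300,180)]: print(p,im[p[1],p[0]],hsv[p[1],p[0]])
print('board',rects(reg((S>90)&(V>60),330,445,160,320),.02,c,1000))
print('tubs',rects(reg(V>70,169,312,238,273),.052,c,100))
print('mat',rects(reg(V<50,160,320,232,280),.002,c,1000))
print('lid',rects(reg(V>125,185,305,162,214),.073,c,1000))
dk=reg(V<115,145,320,165,233)
print('deck',rects(dk,.012,c,1000))
E
python3 -c "
import cv2;i=cv2.imread('pics/top0.png')[155:285,145:325];cv2.imwrite('pics/c0.png',cv2.resize(i,None,fx=4.4,fy=4.4,interpolation=cv2.INTER_CUBIC))"
```

```text
(225, 215) [82 80 82] [150   6  82]
(200, 190) [152 151 146] [ 25  10 152]
(290, 215) [100  98  88] [ 25  31 100]
(217, 252) [106 110 107] [ 68   9 110]
(170, 240) [36 36 31] [30 35 36]
(390, 240) [147 111  73] [ 15 128 147]
(150, 240) [166 160 146] [ 21  31 166]
(242, 185) [43 42 41] [15 12 43]
(300, 180) [92 90 90] [ 0  6 92]
board [([390.0, 241.0], [501.0, -388.3, 271.4, 415.3, 0.9])]
tubs [([298.0, 255.0], [445.5, -101.1, 52.6, 80.2, 169.1]), ([260.0, 254.0], [445.0, 15.1, 50.5, 79.7, 171.6]), ([216.0, 253.0], [446.4, 146.6, 51.1, 79.3, 11.2]), ([185.0, 253.0], [444.2, 242.4, 51.4, 79.1, 170.0])]
mat [([240.0, 255.0], [441.2, 77.4, 127.9, 454.7, 90.0])]
lid [([248.0, 187.0], [644.1, 59.3, 116.8, 309.7, 94.8])]
deck [([231.0, 200.0], [619.8, 107.3, 205.2, 489.9, 91.5])]
```

View pics/c0.png

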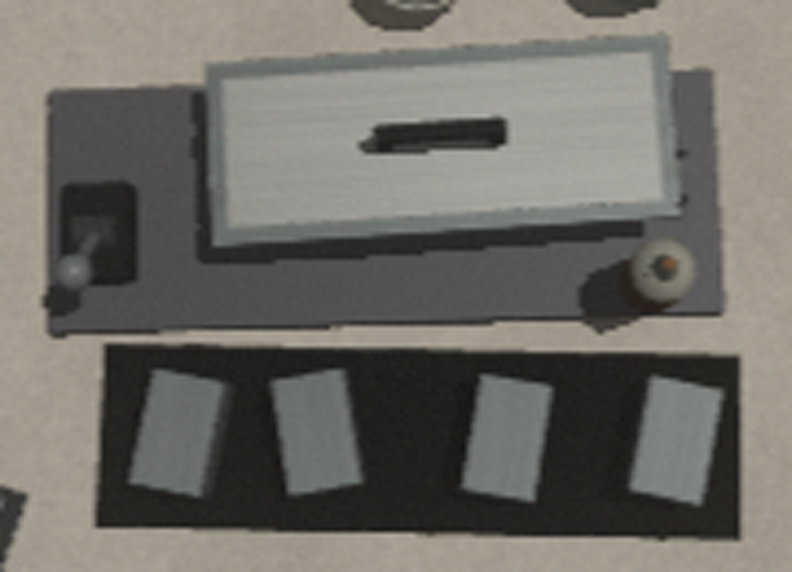

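The crop gives the deck corners, the lid corners, the handle at crop (441,135), the bottle nozzle at (667,265) and the lever ball at (75,270). Next I'll convert these to metres.

Run:
```python
from h import *
c=camera_model('top')
f=lambda P,z:(cast((np.array(P,float)+.5)/4.4-.5+[145,155],z,c)*1000).round(1)
d=f([(49,92),(712,70),(723,314),(48,334)],12)if 0 else f([(49,92),(712,70),(723,314),(48,334)],.012)
print('deck',d[:,:2].tolist())
# fit rigid: model corners
M=np.array([[60,300],[60,-190],[-120,-190],[-120,300]],float)
A=M-M.mean(0);B=d[:,:2]-d[:,:2].mean(0)
th=np.arctan2((A[:,0]*B[:,1]-A[:,1]*B[:,0]).sum(),(A*B).sum());R=np.array([[np.cos(th),-np.sin(th)],[np.sin(th),np.cos(th)]])
t=d[:,:2].mean(0)-R@M.mean(0);print('rack',t,np.degrees(th),'res',(d[:,:2]-(M@R.T+t)).round(1).tolist())
for i,(x,y) in enumerate([(-20,-150),(20,-50),(-20,50),(20,150)]):print('peg?',i+1,R@[x,y]+t, R@[-x,y]+t)
print('lever pivot',R@[-50,258]+t)
l=f([(207,65),(667,36),(681,212),(212,243)],.073)[:,:2];print('lid',l.tolist(),l.mean(0),'sides',np.linalg.norm(np.diff(l,axis=0),axis=1))
v=l[0]+l[3]-l[1]-l[2];print('lid y heading',np.degrees(np.arctan2(v[1],v[0])))
print('handle',f([(378,136),(441,135),(505,133)],.109)[:,:2].tolist())
print('bottle tip',f([(667,265)],.140),'body',f([(663,272)],.102),'lever ball',f([(75,270)],.08))
```

```text
deck [[690.3, 355.0], [714.6, -132.1], [535.5, -139.2], [512.6, 345.5]]
rack [645.8698955   53.81222179] 2.766759302790059 res [[-1.0, -1.4], [-0.4, 1.0], [0.3, 2.6], [1.1, -2.2]]
peg? 1 [633.1337535  -96.97833059] [673.08712589 -95.0475188 ]
peg? 2 [668.26009643   4.83591219] [628.30672403   2.90510041]
peg? 3 [623.47969457 102.7885314 ] [663.43306697 104.71934318]
peg? 4 [658.60603751 204.60277417] [618.65266511 202.67196239]
lever pivot [583.47444399 309.09795902]
lid [[698.4, 228.9], [724.2, -92.6], [600.0, -102.1], [573.0, 220.1]] [648.9    63.575] sides [322.53354864 124.56279541 323.32930582]
lid y heading 94.68923354283795
handle [[643.0, 105.4], [644.4, 63.1], [646.4, 20.0]]
bottle tip [[555.6 -85.3 140. ]] body [[555.1 -86.7 102. ]] lever ball [[552.  311.9  80. ]]
```

```bash
cat >> h.py <<'E'
def plan(x,y,z,yaw=None):
    """shift (cm) and roll (rad) to bring the TCP to x,y,z (mm), tool x heading yaw (deg)"""
    s=readout.read_state();R=np.array(s['eef_rot']);cur=np.degrees(np.arctan2(R[1,0],R[0,0]))
    d=R.T@(np.array([x,y,z])/1000-s['tcp_pos'])*100
    r=0 if yaw is None else np.radians((cur-yaw+180)%360-180)
    print('t',s['clock'],'tx %.2f ty %.2f tz %.2f roll %.3f'%(*d,r),'yaw %.1f w %.1fmm q6 %.0f'%(cur,s['width']*1e3,s['q'][5]),'F',np.round(s['contact_force'],1))
def w2t(yaw,dx,dy,dz):
    a=np.radians(yaw);print('tx %.2f ty %.2f tz %.2f'%((dx*np.cos(a)+dy*np.sin(a))/10,(dx*np.sin(a)-dy*np.cos(a))/10,-dz/10))
E
python3 -c "
from h import *
plan(555.3,-86,190,0);plan(555.3,-86,72,0)"
```

```text
t 0.2 tx 49.85 ty -36.52 tz 4.11 roll 0.326 yaw 18.7 w 85.3mm q6 -6 F [-0.6 -1.2  0.4]
t 0.2 tx 49.85 ty -36.50 tz 15.91 roll 0.326 yaw 18.7 w 85.3mm q6 -6 F [-0.6 -1.2  0.4]
```

```bash
python3 -m creep '[{"tx":4.9,"ty":-3.6,"tz":0.4,"roll":0.15},{"tx":9.9,"ty":-7.3,"tz":0.8,"roll":0.326},{"tx":14.9,"ty":-10.9,"tz":1.2,"roll":0.326},{"tx":19.9,"ty":-14.6,"tz":1.6,"roll":0.326},{"tx":24.9,"ty":-18.2,"tz":2,"roll":0.326},{"tx":29.9,"ty":-21.9,"tz":2.4,"roll":0.326},{"tx":34.9,"ty":-25.5,"tz":2.8,"roll":0.326},{"tx":39.9,"ty":-29.2,"tz":3.2,"roll":0.326},{"tx":44.9,"ty":-32.8,"tz":3.6,"roll":0.326},{"tx":49.85,"ty":-36.52,"tz":4.1,"roll":0.326},{"tx":49.85,"ty":-36.52,"tz":4.1,"roll":0.326},{"tx":49.85,"ty":-36.52,"tz":4.1,"roll":0.326}]' 7; python3 -c "
from h import *
plan(555.3,-86,72,0);cv2.imwrite('pics/w1.png',snapshot('wrist')[:,:,::-1])"
```

```text
clock: 1.7
tcp_pos: [0.555, -0.0866, 0.1899]
eef_rot: [[1.0, 0.001, -0.001], [0.001, -1.0, -0.0], [-0.001, 0.0, -1.0]]
contact_force: [-0.0, -0.1, 0.2]
width: 0.0695
finger_force: 0.0
t 1.7 tx 0.04 ty -0.06 tz 11.79 roll 0.001 yaw 0.0 w 69.5mm q6 74 F [-0.  -0.1  0.2]
```

View pics/w1.png

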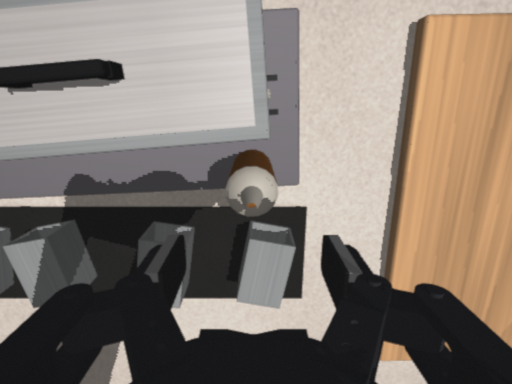

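The bottle nozzle sits at about (252,203), midway between the fingers, so I'll descend and grip.

```bash
python3 -m creep '[{"tz":4},{"tz":8},{"tz":11},{"tz":11.8},{"tz":11.8},{"tz":11.8}]' 7; python3 -m creep '[{"tz":0},{"tz":0},{"tz":0},{"tz":0},{"tz":-2},{"tz":-6},{"tz":-11}]' 3.5;python3 -c "
from h import *
plan(420,-297,183,0);plan(420,-297,83,0)"
```

```text
t 1.75 tx -13.47 ty 20.98 tz 0.73 roll -0.001 yaw -0.0 w 70.3mm q6 74 F [ 0.5 -1.4  0.4]
t 1.75 tx -13.46 ty 20.98 tz 10.73 roll -0.001 yaw -0.0 w 70.3mm q6 74 F [ 0.5 -1.4  0.4]schema error: expected keys tx, ty, tz, roll
schema error: expected keys tx, ty, tz, roll
```

All four keys are required in every row.

```bash
python3 -m creep '[{"tx":0,"ty":0,"tz":4,"roll":0},{"tx":0,"ty":0,"tz":8,"roll":0},{"tx":0,"ty":0,"tz":11,"roll":0},{"tx":0,"ty":0,"tz":11.8,"roll":0},{"tx":0,"ty":0,"tz":11.8,"roll":0},{"tx":0,"ty":0,"tz":11.8,"roll":0}]' 7; python3 -m creep '[{"tx":0,"ty":0,"tz":0,"roll":0},{"tx":0,"ty":0,"tz":0,"roll":0},{"tx":0,"ty":0,"tz":0,"roll":0},{"tx":0,"ty":0,"tz":0,"roll":0},{"tx":0,"ty":0,"tz":-2,"roll":0},{"tx":0,"ty":0,"tz":-6,"roll":0},{"tx":0,"ty":0,"tz":-11,"roll":0}]' 3.5;python3 -c "
from h import *
plan(420,-297,183,0);plan(420,-297,82,0)"
```

```text
clock: 2.5
tcp_pos: [0.5568, -0.0875, 0.0742]
eef_rot: [[1.0, -0.001, 0.003], [-0.001, -1.0, -0.001], [0.003, 0.001, -1.0]]
contact_force: [0.7, -0.3, 0.2]
width: 0.0699
finger_force: 0.0
clock: 3.38
tcp_pos: [0.5535, -0.086, 0.181]
eef_rot: [[1.0, 0.0, -0.005], [0.0, -1.0, 0.001], [-0.005, -0.001, -1.0]]
contact_force: [0.7, 0.3, -2.1]
width: 0.0424
finger_force: 61.2
t 3.375 tx -13.35 ty 21.10 tz -0.16 roll 0.000 yaw 0.0 w 42.4mm q6 74 F [ 0.7  0.3 -2.1]
t 3.375 tx -13.30 ty 21.11 tz 9.94 roll 0.000 yaw 0.0 w 42.4mm q6 74 F [ 0.7  0.3 -2.1]
```

```bash
python3 -m creep '[{"tx":-3,"ty":5,"tz":0,"roll":0},{"tx":-6,"ty":10,"tz":0,"roll":0},{"tx":-9,"ty":15,"tz":0,"roll":0},{"tx":-12,"ty":19,"tz":0,"roll":0},{"tx":-13.5,"ty":21,"tz":0,"roll":0},{"tx":-13.5,"ty":21,"tz":0,"roll":0},{"tx":-13.5,"ty":21,"tz":4,"roll":0},{"tx":-13.5,"ty":21,"tz":8,"roll":0},{"tx":-13.5,"ty":21,"tz":9.7,"roll":0},{"tx":-13.5,"ty":21,"tz":10.1,"roll":0},{"tx":-13.5,"ty":21,"tz":10.1,"roll":0},{"tx":-13.5,"ty":21,"tz":10.1,"roll":0}]' -; python3 -m creep '[{"tx":0,"ty":0,"tz":0,"roll":0},{"tx":0,"ty":0,"tz":0,"roll":0},{"tx":0,"ty":0,"tz":0,"roll":0},{"tx":0,"ty":0,"tz":-3,"roll":0},{"tx":0,"ty":0,"tz":-8,"roll":0},{"tx":0,"ty":0,"tz":-13,"roll":0},{"tx":0,"ty":0,"tz":-13,"roll":0}]' 7;python3 -c "
from h import *
plan(645,63,180,3-90);plan(645,63,180,93);plan(645,63,83,93)
cv2.imwrite('pics/t2.png',snapshot('top')[150:330,200:450,::-1])"
```

```text
clock: 4.88
tcp_pos: [0.4213, -0.2967, 0.0819]
eef_rot: [[1.0, 0.001, 0.001], [0.001, -1.0, -0.001], [0.001, 0.001, -1.0]]
contact_force: [-1.3, 0.1, -1.9]
width: 0.0424
finger_force: 61.4
clock: 5.75
tcp_pos: [0.4233, -0.2993, 0.2172]
eef_rot: [[1.0, -0.0, 0.009], [-0.0, -1.0, -0.008], [0.009, 0.008, -1.0]]
contact_force: [-0.2, -0.3, 0.0]
width: 0.07
finger_force: 0.0
t 5.75 tx 22.13 ty -36.27 tz 3.62 roll 1.518 yaw -0.0 w 70.0mm q6 47 F [-0.2 -0.3  0. ]
t 5.75 tx 22.13 ty -36.27 tz 3.62 roll -1.623 yaw -0.0 w 70.0mm q6 47 F [-0.2 -0.3  0. ]
t 5.75 tx 22.04 ty -36.34 tz 13.32 roll -1.623 yaw -0.0 w 70.0mm q6 47 F [-0.2 -0.3  0. ]
```

View pics/t2.png

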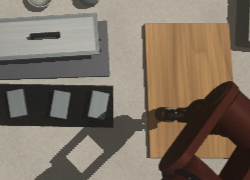

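```bash
python3 -m creep '[{"tx":2.5,"ty":-4,"tz":0,"roll":-0.18},{"tx":5,"ty":-8,"tz":0,"roll":-0.36},{"tx":7.5,"ty":-12,"tz":0,"roll":-0.54},{"tx":10,"ty":-16,"tz":0,"roll":-0.72},{"tx":12.5,"ty":-20,"tz":0,"roll":-0.9},{"tx":15,"ty":-24,"tz":0,"roll":-1.08},{"tx":17.5,"ty":-28,"tz":0,"roll":-1.26},{"tx":20,"ty":-32,"tz":1,"roll":-1.44},{"tx":22.5,"ty":-36,"tz":3,"roll":-1.62},{"tx":22.5,"ty":-36,"tz":5,"roll":-1.62},{"tx":22.5,"ty":-36,"tz":5,"roll":-1.62},{"tx":22.5,"ty":-36,"tz":5,"roll":-1.62}]' 5; python3 -c "
from h import *
cv2.imwrite('pics/w3.png',snapshot('wrist')[:,:,::-1]);plan(645,63,81,93.5)
im=snapshot('top');cv2.imwrite('pics/t3.png',im[:,:,::-1])"
```

```text
clock: 7.3
tcp_pos: [0.6448, 0.0622, 0.1608]
eef_rot: [[-0.047, 0.999, -0.001], [0.999, 0.047, -0.0], [-0.0, -0.001, -1.0]]
contact_force: [0.9, 0.1, -0.1]
width: 0.0501
finger_force: 0.0
t 7.35 tx 0.09 ty -0.04 tz 8.08 roll -0.014 yaw 92.7 w 50.3mm q6 -3 F [0.6 0.2 0.6]
```

View pics/w3.png

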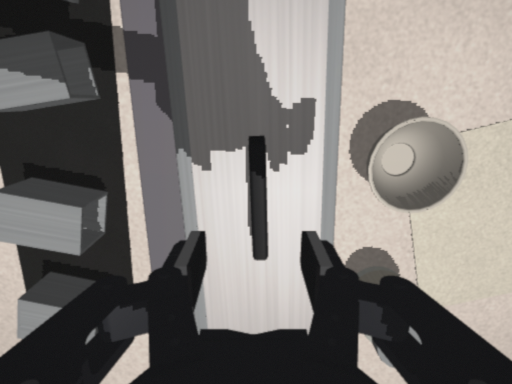

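The handle runs from (256,136) to (260,258), centred between the fingers. I'll descend, grip, lift and carry it.

```bash
python3 -m creep '[{"tx":0,"ty":0,"tz":4,"roll":-0.03},{"tx":0,"ty":0,"tz":7,"roll":-0.03},{"tx":0,"ty":0,"tz":8,"roll":-0.03},{"tx":0,"ty":0,"tz":8,"roll":-0.03},{"tx":0,"ty":0,"tz":8,"roll":-0.03}]' 5;python3 -m creep '[{"tx":0,"ty":0,"tz":0,"roll":0},{"tx":0,"ty":0,"tz":0,"roll":0},{"tx":0,"ty":0,"tz":0,"roll":0},{"tx":0,"ty":0,"tz":0,"roll":0},{"tx":0,"ty":0,"tz":0,"roll":0},{"tx":0,"ty":0,"tz":-2,"roll":0},{"tx":0,"ty":0,"tz":-6,"roll":0},{"tx":0,"ty":0,"tz":-11,"roll":0},{"tx":0,"ty":0,"tz":-13,"roll":0},{"tx":0,"ty":0,"tz":-13,"roll":0},{"tx":0,"ty":0,"tz":-13,"roll":0}]' 0
python3 - <<'E'
from h import *
plan(500,-447,212,1);plan(500,-447,212-126,1)
im=snapshot('wrist');cv2.imwrite('pics/w4.png',im[:,:,::-1])
c=camera_model('top');im=cv2.imread('pics/t3.png')[:,:,::-1]
hsv=cv2.cvtColor(np.ascontiguousarray(im),cv2.COLOR_RGB2HSV)
m=np.zeros(im.shape[:2],np.uint8);m[180:320,350:430]=((hsv[...,1]<80)|(hsv[...,2]<70))[180:320,350:430]
print(rects(m,.11,c,20))
E
```

```text
clock: 8.02
tcp_pos: [0.6471, 0.0632, 0.0835]
eef_rot: [[-0.079, 0.997, 0.004], [0.997, 0.079, -0.0], [-0.0, 0.004, -1.0]]
contact_force: [0.5, -0.7, 0.5]
width: 0.05
finger_force: 0.0
clock: 9.4
tcp_pos: [0.6435, 0.0634, 0.2082]
eef_rot: [[-0.079, 0.997, -0.005], [0.997, 0.079, 0.0], [0.0, -0.005, -1.0]]
contact_force: [-0.8, 0.7, -3.7]
width: 0.011
finger_force: 59.0
t 9.4 tx -49.75 ty -18.33 tz -0.31 roll 1.632 yaw 94.5 w 11.0mm q6 -5 F [-0.8  0.7 -3.7]
t 9.4 tx -49.75 ty -18.27 tz 12.29 roll 1.632 yaw 94.5 w 11.0mm q6 -5 F [-0.8  0.7 -3.7]
[([389.0, 314.0], [286.4, -348.6, 29.7, 221.3, 91.1]), ([366.0, 264.0], [421.5, -287.2, 39.3, 62.8, 91.1])]
```

View pics/w4.png

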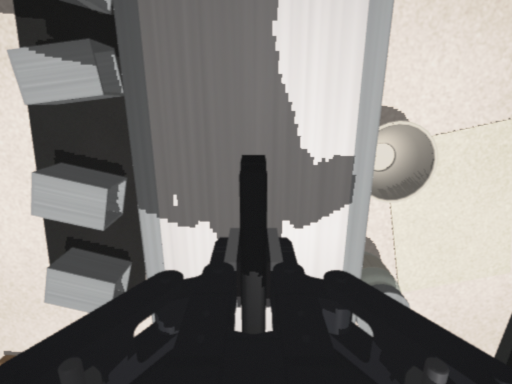

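The lid is held, lifted level and centred on the handle at column 253. Now the carry to the board.

```bash
python3 -m creep '[{"tx":-4,"ty":-1.5,"tz":0,"roll":0.15},{"tx":-8.5,"ty":-3.1,"tz":0,"roll":0.31},{"tx":-13,"ty":-4.8,"tz":0,"roll":0.47},{"tx":-17.5,"ty":-6.5,"tz":0,"roll":0.63},{"tx":-22,"ty":-8.2,"tz":0,"roll":0.79},{"tx":-27,"ty":-10,"tz":0,"roll":0.95},{"tx":-32,"ty":-12,"tz":0,"roll":1.11},{"tx":-37,"ty":-13.8,"tz":0,"roll":1.27},{"tx":-42,"ty":-15.5,"tz":0,"roll":1.43},{"tx":-46,"ty":-17,"tz":0,"roll":1.57},{"tx":-49.75,"ty":-18.3,"tz":0,"roll":1.632},{"tx":-49.75,"ty":-18.3,"tz":0,"roll":1.632}]' -; python3 -m creep '[{"tx":0,"ty":0,"tz":0,"roll":0},{"tx":0,"ty":0,"tz":4,"roll":0},{"tx":0,"ty":0,"tz":8,"roll":0},{"tx":0,"ty":0,"tz":12,"roll":0},{"tx":0,"ty":0,"tz":15,"roll":0},{"tx":0,"ty":0,"tz":17,"roll":0},{"tx":0,"ty":0,"tz":17.6,"roll":0},{"tx":0,"ty":0,"tz":17.6,"roll":0},{"tx":0,"ty":0,"tz":17.6,"roll":0}]' -; python3 -m creep '[{"tx":0,"ty":0,"tz":0,"roll":0},{"tx":0,"ty":0,"tz":0,"roll":0},{"tx":0,"ty":0,"tz":0,"roll":0},{"tx":0,"ty":0,"tz":-4,"roll":0},{"tx":0,"ty":0,"tz":-9,"roll":0},{"tx":0,"ty":0,"tz":-14,"roll":0},{"tx":0,"ty":0,"tz":-17,"roll":0},{"tx":0,"ty":0,"tz":-17,"roll":0},{"tx":0,"ty":0,"tz":-17,"roll":0}]' 5; python3 -c "
from h import *
plan(500,0,212,0)
im=snapshot('top');cv2.imwrite('pics/t5.png',cv2.resize(im[140:330,140:450,::-1],None,fx=2.4,fy=2.4,interpolation=cv2.INTER_CUBIC))"
```

```text
clock: 10.95
tcp_pos: [0.4999, -0.4492, 0.2082]
eef_rot: [[1.0, 0.014, -0.003], [0.014, -1.0, 0.002], [-0.003, -0.002, -1.0]]
contact_force: [0.0, 0.2, -2.9]
width: 0.0111
finger_force: 59.0
clock: 12.08
tcp_pos: [0.5032, -0.4476, 0.0364]
eef_rot: [[1.0, 0.018, 0.002], [0.018, -1.0, -0.002], [0.002, 0.002, -1.0]]
contact_force: [-0.2, -0.3, -3.1]
width: 0.0111
finger_force: 59.1
clock: 13.2
tcp_pos: [0.5017, -0.4463, 0.2037]
eef_rot: [[1.0, 0.018, -0.002], [0.018, -1.0, 0.002], [-0.002, -0.002, -1.0]]
contact_force: [-0.2, 0.5, -0.3]
width: 0.0497
finger_force: 0.0
t 13.2 tx 0.62 ty -44.63 tz -0.75 roll 0.018 yaw 1.0 w 49.7mm q6 41 F [-0.2  0.5 -0.3]
```

View pics/t5.png

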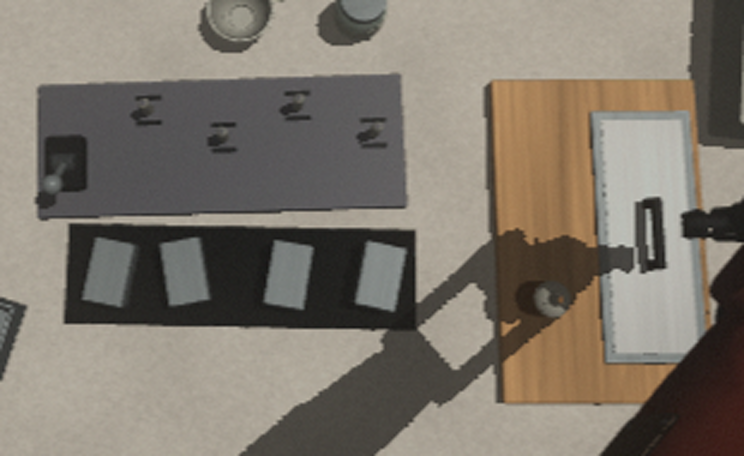

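The bottle stands upright and the lid lies flat on the board, both with margin. Pegs 1 to 4 show at about (372,131), (297,104), (222,136) and (145,109) in the crop, matching the predictions. Next I'll grasp tub A (y=-101) near its closed end and see whether it swings.

```bash
python3 -c "
from h import *
c=camera_model('top');im=snapshot('top');V=im.max(2)
m=np.zeros(V.shape,np.uint8);m[238:273,169:312]=(V>70)[238:273,169:312]
for p,(x,y,w,h,a) in rects(m,.052,c,100):
    a=(a+90)%180-90;print(p,x,y,w,h,a,'grip',x-29*np.cos(np.radians(a)),y-29*np.sin(np.radians(a)))
plan(417,-95.6,150,-11)
"
```

```text
[298.0, 255.0] 445.5 -101.1 52.6 80.2 -10.899999999999977 grip 417.02319733180315 -95.61623215329315
[260.0, 254.0] 445.0 14.7 51.0 80.1 -8.899999999999977 grip 416.3491638926877 19.186601202684564
[216.0, 253.0] 446.4 146.6 51.1 79.3 11.200000000000003 grip 417.95230049487344 140.9672038146208
[185.0, 253.0] 444.2 242.2 51.8 79.1 -10.0 grip 415.640575162646 247.23579715234098
t 13.3 tx -7.78 ty -35.14 tz 5.38 roll 0.210 yaw 1.0 w 50.0mm q6 41 F [-0.4 -0.1  1. ]
```

```bash
python3 -m creep '[{"tx":-1,"ty":-4.5,"tz":0,"roll":0.1},{"tx":-2,"ty":-10,"tz":0,"roll":0.21},{"tx":-3.4,"ty":-15.5,"tz":0,"roll":0.21},{"tx":-4.5,"ty":-21,"tz":0,"roll":0.21},{"tx":-6,"ty":-26.5,"tz":1,"roll":0.21},{"tx":-7,"ty":-32,"tz":3,"roll":0.21},{"tx":-7.8,"ty":-35.1,"tz":5.4,"roll":0.21},{"tx":-7.8,"ty":-35.1,"tz":5.4,"roll":0.21},{"tx":-7.8,"ty":-35.1,"tz":5.4,"roll":0.21}]' 6.8; python3 -c "
from h import *
plan(417,-95.6,6,-11)
"
```

```text
clock: 14.42
tcp_pos: [0.4183, -0.098, 0.1511]
eef_rot: [[0.982, -0.191, -0.0], [-0.191, -0.982, -0.0], [-0.0, 0.0, -1.0]]
contact_force: [0.1, -0.9, 0.4]
width: 0.068
finger_force: 0.0
t 14.425 tx -0.17 ty -0.21 tz 14.51 roll -0.000 yaw -11.0 w 68.0mm q6 78 F [ 0.1 -0.9  0.4]
```

```bash
python3 -m creep '[{"tx":-0.1,"ty":-0.1,"tz":5,"roll":0},{"tx":-0.1,"ty":-0.1,"tz":10,"roll":0},{"tx":-0.1,"ty":-0.1,"tz":13,"roll":0},{"tx":-0.1,"ty":-0.1,"tz":14.5,"roll":0},{"tx":-0.1,"ty":-0.1,"tz":14.5,"roll":0},{"tx":-0.1,"ty":-0.1,"tz":14.5,"roll":0}]' 6.8;python3 -m creep '[{"tx":0,"ty":0,"tz":0,"roll":0},{"tx":0,"ty":0,"tz":0,"roll":0},{"tx":0,"ty":0,"tz":0,"roll":0},{"tx":0,"ty":0,"tz":0,"roll":0},{"tx":0,"ty":0,"tz":-3,"roll":0},{"tx":0,"ty":0,"tz":-8,"roll":0},{"tx":0,"ty":0,"tz":-13,"roll":0},{"tx":0,"ty":0,"tz":-16,"roll":0},{"tx":0,"ty":0,"tz":-16,"roll":0},{"tx":0,"ty":0,"tz":-16,"roll":0}]' 4; python3 -c "
from h import *
a=snapshot('wrist')[60:,60:440];b=snapshot('side')[100:300,150:350]
b=cv2.resize(b,(324,324));cv2.imwrite('pics/s6.png',np.hstack([a,b])[:,:,::-1])"
```

```text
clock: 15.18
tcp_pos: [0.419, -0.0973, 0.0077]
eef_rot: [[0.981, -0.191, 0.003], [-0.191, -0.981, -0.001], [0.003, 0.001, -1.0]]
contact_force: [0.8, -0.0, 1.2]
width: 0.0682
finger_force: 0.0
clock: 16.42
tcp_pos: [0.4162, -0.0958, 0.1649]
eef_rot: [[0.982, -0.191, -0.002], [-0.191, -0.982, 0.001], [-0.002, -0.0, -1.0]]
contact_force: [-0.0, -0.2, -1.8]
width: 0.0495
finger_force: 62.1
```

View pics/s6.png

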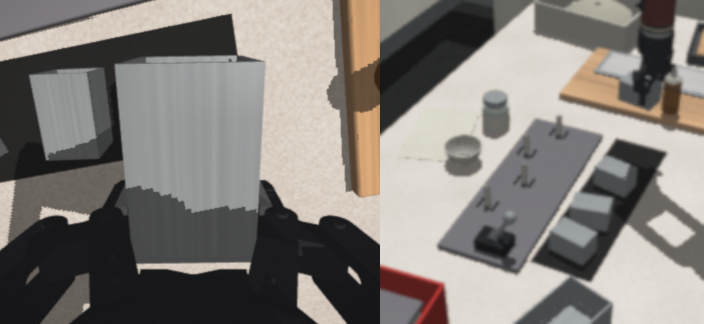

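The tub is held firmly and level in the grip and doesn't swing. With no tilt axis, I'll pivot it in the pads against its peg: mouth lip against the peg's near side, then an arc forward and up so the mouth tips over the peg.

```bash
python3 -c "
from h import *
plan(540,-101.5,165,2.8)
plan(540,-101.5,44,2.8)"
```

```text
t 16.525 tx 12.32 ty -1.79 tz -0.14 roll -0.241 yaw -11.0 w 49.4mm q6 79 F [-0.5 -0.5 -0.9]
t 16.525 tx 12.37 ty -1.78 tz 11.96 roll -0.241 yaw -11.0 w 49.4mm q6 79 F [-0.5 -0.5 -0.9]
```

```bash
python3 -m creep '[{"tx":4,"ty":-0.6,"tz":0,"roll":-0.12},{"tx":8,"ty":-1.2,"tz":0,"roll":-0.241},{"tx":12.3,"ty":-1.78,"tz":0,"roll":-0.241},{"tx":12.3,"ty":-1.78,"tz":3,"roll":-0.241},{"tx":12.3,"ty":-1.78,"tz":7,"roll":-0.241},{"tx":12.3,"ty":-1.78,"tz":10.5,"roll":-0.241},{"tx":12.3,"ty":-1.78,"tz":12.1,"roll":-0.241},{"tx":12.3,"ty":-1.78,"tz":12.1,"roll":-0.241},{"tx":12.3,"ty":-1.78,"tz":12.1,"roll":-0.241},{"tx":12.3,"ty":-1.78,"tz":12.1,"roll":-0.241}]' -; python3 -c "
from h import *
a=snapshot('wrist')[60:,60:440];c=camera_model('wrist')
for p in [(633.1,-97,67),(633.1,-97,12)]:
  v=np.array(c['R'])@(np.array(p)/1000)+c['t'];print(v[0]/v[2]*c['fx']+c['cx']-60,v[1]/v[2]*c['fy']+c['cy']-60)
b=snapshot('side')[100:250,200:350]
b=cv2.resize(b,(324,324));cv2.imwrite('pics/s7.png',np.hstack([a,b])[:,:,::-1]);plan(557,-100,44,2.8)"
```

```text
clock: 17.77
tcp_pos: [0.543, -0.1028, 0.0471]
eef_rot: [[0.999, 0.049, 0.003], [0.049, -0.999, -0.001], [0.003, 0.001, -1.0]]
contact_force: [-0.1, -0.0, -0.5]
width: 0.0495
finger_force: 62.0
189.7760380736769 -3.1950190710259676
190.68412133043094 11.202360323974276
t 17.875 tx 1.46 ty -0.19 tz 0.28 roll -0.000 yaw 2.8 w 49.5mm q6 69 F [ 0.8 -0.8 -0.7]
```

View pics/s7.png

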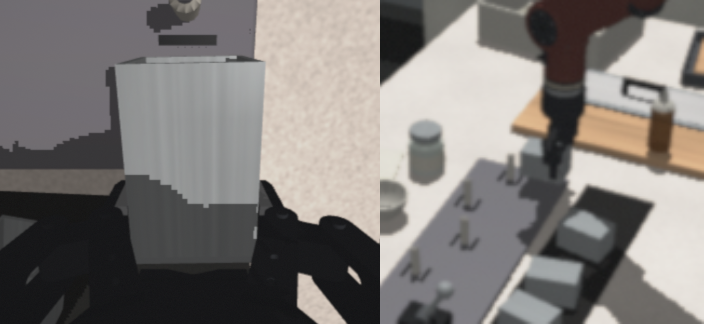

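The peg shows at (184,8), straight ahead of the mouth and within about 2 mm of prediction. I'll do the first half of the pivot arc.

```bash
python3 -m creep '[{"tx":1.2,"ty":-0.15,"tz":0,"roll":0},{"tx":1.7,"ty":-0.15,"tz":0,"roll":0},{"tx":2,"ty":-0.15,"tz":-0.3,"roll":0},{"tx":2.3,"ty":-0.15,"tz":-0.8,"roll":0},{"tx":2.7,"ty":-0.15,"tz":-1.4,"roll":0},{"tx":3.1,"ty":-0.15,"tz":-1.9,"roll":0},{"tx":3.6,"ty":-0.15,"tz":-2.5,"roll":0},{"tx":4.2,"ty":-0.15,"tz":-3.0,"roll":0},{"tx":4.8,"ty":-0.15,"tz":-3.5,"roll":0},{"tx":4.8,"ty":-0.15,"tz":-3.5,"roll":0}]' -; python3 -c "
from h import *
a=snapshot('wrist')[60:,60:440]
b=snapshot('side')[100:250,200:350]
b=cv2.resize(b,(324,324));cv2.imwrite('pics/s8.png',np.hstack([a,b])[:,:,::-1]);plan(557,-100,44,2.8)"
```

```text
clock: 19.12
tcp_pos: [0.5814, -0.0969, 0.0779]
eef_rot: [[0.999, 0.05, -0.02], [0.05, -0.999, 0.004], [-0.019, -0.005, -1.0]]
contact_force: [-14.5, 0.1, 4.5]
width: 0.0493
finger_force: 63.3
t 19.225 tx -2.39 ty 0.20 tz 3.43 roll 0.001 yaw 2.9 w 49.4mm q6 71 F [-13.6   1.3   3.1]
```

View pics/s8.png

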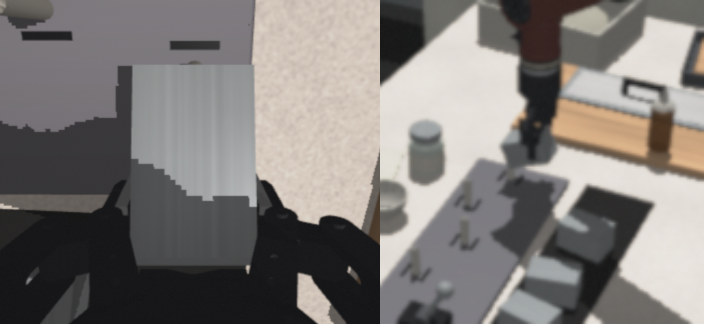

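The tub is rotating about the lip as planned: the side inset shows the mouth tipping down, and the push force is only 14 N. I'll finish the arc.

```bash
python3 -m creep '[{"tx":0.6,"ty":0,"tz":-0.4,"roll":0},{"tx":1.2,"ty":0,"tz":-0.7,"roll":0},{"tx":1.8,"ty":0,"tz":-0.9,"roll":0},{"tx":2.4,"ty":0,"tz":-1.1,"roll":0},{"tx":3,"ty":0,"tz":-1.2,"roll":0},{"tx":3.6,"ty":0,"tz":-1.3,"roll":0},{"tx":4.2,"ty":0,"tz":-1.3,"roll":0},{"tx":4.8,"ty":0,"tz":-1.3,"roll":0},{"tx":5.4,"ty":0,"tz":-1.2,"roll":0},{"tx":6,"ty":0,"tz":-1.1,"roll":0},{"tx":6.4,"ty":0,"tz":-1,"roll":0},{"tx":6.4,"ty":0,"tz":-1,"roll":0}]' -; python3 -c "
from h import *
a=snapshot('wrist')[60:,60:440]
b=snapshot('side')[100:250,200:350]
b=cv2.resize(b,(324,324));cv2.imwrite('pics/s9.png',np.hstack([a,b])[:,:,::-1]);plan(633,-97,60,2.8)"
```

```text
clock: 20.72
tcp_pos: [0.6483, -0.0941, 0.0884]
eef_rot: [[0.999, 0.049, -0.013], [0.049, -0.999, 0.003], [-0.013, -0.003, -1.0]]
contact_force: [-9.2, 1.1, 1.3]
width: 0.0493
finger_force: 63.2
t 20.825 tx -1.51 ty 0.23 tz 2.86 roll 0.000 yaw 2.8 w 49.6mm q6 73 F [-8.7  0.6  1.5]
```

View pics/s9.png

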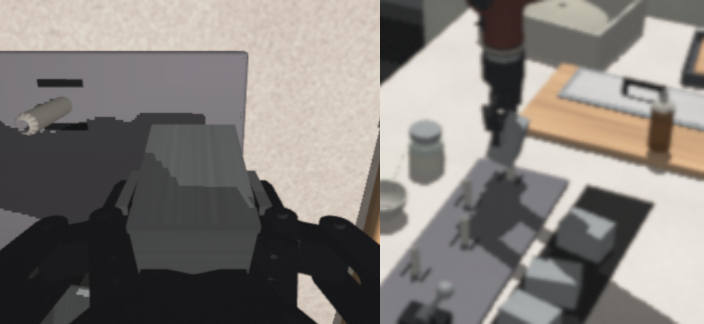

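The tub has turned about 70° with its closed end up. I'll solve its pose in the grip from the picture corners before continuing.

Run:
```python
from h import *
g=cv2.cvtColor(cv2.imread('pics/s9.png')[:,:380],cv2.COLOR_BGR2GRAY).astype(int)
for c in (150,170,190,215,235): print('col',c,[(r,int(g[r,c])) for r in range(100,300,1) if abs(g[min(r+1,323),c]-g[r-1,c])>18])
for r in (130,145,160,180,200,215,235,250,262): print('row',r,[(c,int(g[r,c])) for c in range(90,300) if abs(g[r,c+1]-g[r,c-1])>22])
```

```text
col 150 [(112, 109), (113, 67), (152, 82), (268, 63), (269, 38)]
col 170 [(112, 110), (113, 66), (124, 75), (269, 57), (270, 30)]
col 190 [(112, 110), (113, 66), (124, 74), (185, 85), (273, 61), (274, 34)]
col 215 [(124, 110), (125, 93), (186, 85), (187, 69), (269, 63), (270, 36)]
col 235 [(186, 85), (268, 63), (269, 38)]
row 130 [(150, 77), (236, 108), (243, 112), (244, 161), (245, 201)]
row 145 [(146, 76), (242, 114), (243, 158), (244, 193)]
row 160 [(242, 93), (243, 122), (244, 176), (245, 207)]
row 180 [(265, 106), (266, 150), (267, 183)]
row 200 [(106, 38), (117, 46), (129, 50), (132, 45), (254, 52), (257, 49), (269, 53), (270, 33), (279, 43), (280, 93), (281, 157), (282, 194)]
row 215 [(90, 30), (295, 29), (296, 67), (297, 146), (298, 200)]
row 235 [(129, 40), (130, 59), (256, 63), (257, 44)]
row 250 [(132, 30), (133, 53), (253, 57), (254, 34)]
row 262 [(135, 36), (136, 56), (250, 58), (251, 34)]
```

```bash
cat >> h.py <<'E'
def tubpose(img):
    """img: 4 full-image px: mouth-top L,R, closed-top R,L ; returns in tool frame (mm)"""
    c=camera_model('wrist');s=readout.read_state()
    K=np.array([[c['fx'],0,c['cx']],[0,c['fy'],c['cy']],[0,0,1]])
    O=np.array([[-25,40,0],[25,40,0],[25,-40,0],[-25,-40,0]],float)
    ok,r,t=cv2.solvePnP(O,np.array(img,float),K,None,flags=cv2.SOLVEPNP_ITERATIVE)
    X=cv2.Rodrigues(r)[0]@O.T+t
    W=np.array(c['R']).T@(X-np.array(c['t'])[:,None]*1000)
    T=np.array(s['eef_rot']).T@(W-np.array(s['tcp_pos'])[:,None]*1000)
    m=(T[:,0]+T[:,1])/2;k=(T[:,2]+T[:,3])/2;d=(m-k)/80
    print('mouth-top',m.round(1),'closed-top',k.round(1),'theta',np.degrees(np.arctan2(d[2],d[0])).round(1),'yaw',np.degrees(np.arctan2(T[0,0]-T[1,0],50)).round(1))
    n=np.array([-d[2],0,d[0]]) # from top wall towards bottom wall
    print('mouth-bottom',(m+50*n).round(1),'P(11 from closed)',(k+11*d+25*n).round(1))
E
python3 -c "
from h import *
tubpose(np.array([(151.5,124.5),(234.8,124.5),(258,228),(128,228)])+60)"
```

```text
mouth-top [24.9  0.2 31.3] closed-top [  5.7   0.1 -46.4] theta 76.2 yaw 44.8
mouth-bottom [-23.7   0.2  43.3] P(11 from closed) [-15.9   0.1 -29.7]
```

The solved pose puts the lip at x=625 mm, z=45 mm, against the peg, with the mouth over the peg and 76° turned. Now I'll back off to centre it, lower it to the deck, press the rim flat and release.

```bash
python3 -m creep '[{"tx":-0.9,"ty":0.1,"tz":0,"roll":0},{"tx":-1.8,"ty":0.1,"tz":0,"roll":0},{"tx":-1.8,"ty":0.1,"tz":0.8,"roll":0},{"tx":-1.8,"ty":0.1,"tz":1.6,"roll":0},{"tx":-1.8,"ty":0.1,"tz":2.4,"roll":0},{"tx":-1.8,"ty":0.1,"tz":3.1,"roll":0},{"tx":-1.8,"ty":0.1,"tz":3.4,"roll":0},{"tx":-1.8,"ty":0.1,"tz":3.6,"roll":0},{"tx":-1.8,"ty":0.1,"tz":3.8,"roll":0},{"tx":-1.8,"ty":0.1,"tz":3.8,"roll":0}]' -
python3 - <<'E'
from h import *
im=snapshot('wrist');cv2.imwrite('pics/w10.png',im[:,:,::-1])
g=cv2.cvtColor(im,cv2.COLOR_RGB2GRAY).astype(int)
for c in (230,251,275): print('col',c,[(r,int(g[r,c])) for r in range(150,345) if abs(g[r+1,c]-g[r-1,c])>10])
for r in (220,240,260,280,300,315): print('row',r,[(c,int(g[r,c])) for c in range(150,350) if abs(g[r,c+1]-g[r,c-1])>15])
E
```

```text
clock: 22.08
tcp_pos: [0.6353, -0.0972, 0.0523]
eef_rot: [[0.999, 0.049, 0.0], [0.049, -0.999, -0.0], [0.0, 0.0, -1.0]]
contact_force: [-0.5, 0.3, -1.5]
width: 0.0496
finger_force: 62.9
col 230 [(178, 127), (179, 112), (180, 67), (183, 68), (184, 85), (237, 84), (238, 80), (328, 70), (329, 58), (330, 31)]
col 251 [(178, 128), (179, 112), (180, 67), (183, 68), (184, 84), (256, 86), (257, 70), (333, 63), (334, 38), (335, 24)]
col 275 [(178, 128), (179, 113), (180, 68), (182, 59), (183, 68), (184, 85), (247, 86), (248, 70), (329, 63), (330, 35), (331, 24)]
row 220 [(211, 81), (303, 97), (304, 111), (307, 121), (308, 169), (309, 205)]
row 240 [(180, 46), (186, 43), (187, 57), (236, 82), (318, 76), (319, 90), (324, 88), (325, 104), (326, 148), (327, 183), (328, 199)]
row 260 [(165, 52), (166, 38), (176, 28), (177, 46), (178, 61), (189, 51), (190, 30), (191, 28), (192, 46), (193, 61), (313, 65), (314, 51), (315, 28), (316, 30), (317, 50), (329, 53), (330, 34), (338, 26), (339, 42), (340, 90), (341, 155), (342, 193)]
row 280 [(186, 28), (187, 50), (188, 63), (319, 54), (320, 30)]
row 300 [(190, 38), (191, 59), (315, 61), (316, 41)]
row 315 [(193, 29), (194, 51), (195, 69), (311, 69), (312, 54), (313, 30)]
```

```bash
python3 -m creep '[{"tx":0,"ty":0,"tz":0.3,"roll":0},{"tx":0,"ty":0,"tz":0.5,"roll":0},{"tx":0,"ty":0,"tz":0.5,"roll":0}]' -;python3 -m creep '[{"tx":0,"ty":0,"tz":0.3,"roll":0},{"tx":0,"ty":0,"tz":0.5,"roll":0},{"tx":0,"ty":0,"tz":0.5,"roll":0}]' -
```

```text
clock: 22.5
tcp_pos: [0.6361, -0.0974, 0.0496]
eef_rot: [[0.999, 0.049, 0.001], [0.049, -0.999, -0.0], [0.001, 0.0, -1.0]]
contact_force: [-2.7, 1.4, 8.2]
width: 0.0493
finger_force: 64.2
clock: 22.88
tcp_pos: [0.6389, -0.0973, 0.0482]
eef_rot: [[0.999, 0.048, 0.006], [0.048, -0.999, -0.0], [0.006, 0.001, -1.0]]
contact_force: [-2.5, 3.4, 18.6]
width: 0.0493
finger_force: 65.2
```

```bash
python3 -m creep '[{"tx":-0.1,"ty":0,"tz":0.3,"roll":0},{"tx":-0.2,"ty":0,"tz":0.6,"roll":0},{"tx":-0.2,"ty":0,"tz":0.6,"roll":0}]' -;python3 - <<'E'
from h import *
im=snapshot('wrist');cv2.imwrite('pics/w11.png',im[:,:,::-1])
g=cv2.cvtColor(im,cv2.COLOR_RGB2GRAY).astype(int)
for c in (215,230,275): print('col',c,[(r,int(g[r,c])) for r in range(150,345) if abs(g[r+1,c]-g[r-1,c])>10])
for r in (210,220,230,260,280,300,315): print('row',r,[(c,int(g[r,c])) for c in range(170,335) if abs(g[r,c+1]-g[r,c-1])>15])
E
```

```text
clock: 23.25
tcp_pos: [0.6422, -0.0972, 0.0463]
eef_rot: [[0.999, 0.048, 0.018], [0.048, -0.999, -0.001], [0.018, 0.001, -1.0]]
contact_force: [1.9, 5.7, 24.4]
width: 0.0497
finger_force: 65.9
col 215 [(188, 123), (189, 109), (190, 65), (192, 65), (193, 79), (224, 78), (225, 67), (328, 63), (329, 36), (330, 23)]
col 230 [(189, 123), (190, 109), (191, 66), (192, 66), (193, 80), (242, 79), (243, 68), (328, 68), (329, 56), (330, 29)]
col 275 [(189, 123), (190, 109), (191, 66), (192, 66), (193, 80), (254, 78), (255, 67), (329, 61), (330, 34)]
row 210 [(206, 66), (298, 84), (299, 102), (300, 119), (309, 116), (310, 158), (311, 191)]
row 220 [(206, 73), (301, 83), (302, 100), (303, 117), (308, 109), (309, 153), (310, 189)]
row 230 [(218, 74), (308, 104), (309, 129), (310, 143), (314, 150), (315, 174), (316, 196)]
row 260 [(176, 29), (177, 48), (189, 50), (191, 43), (192, 57), (245, 74), (314, 74), (315, 52), (317, 48), (318, 61), (329, 56), (330, 36)]
row 280 [(184, 28), (185, 44), (186, 58), (321, 49), (322, 29)]
row 300 [(190, 39), (191, 59), (315, 60), (316, 40)]
row 315 [(193, 28), (194, 51), (195, 69), (311, 69), (312, 55), (313, 31)]
```

```bash
python3 -m creep '[{"tx":0,"ty":0,"tz":-0.3,"roll":0},{"tx":0,"ty":0,"tz":-0.5,"roll":0},{"tx":0,"ty":0,"tz":-0.5,"roll":0},{"tx":0,"ty":0,"tz":-0.5,"roll":0},{"tx":0,"ty":0,"tz":-4,"roll":0},{"tx":0,"ty":0,"tz":-9,"roll":0},{"tx":-4,"ty":0,"tz":-13,"roll":0},{"tx":-10,"ty":0,"tz":-13,"roll":0},{"tx":-16,"ty":0,"tz":-13,"roll":0},{"tx":-20,"ty":0,"tz":-13,"roll":0},{"tx":-20,"ty":0,"tz":-13,"roll":0}]' 6.8
python3 - <<'E'
from h import *
c=camera_model('top');im=snapshot('top');cv2.imwrite('pics/t12.png',im[:,:,::-1])
V=im.max(2)
m=np.zeros(V.shape,np.uint8);m[238:273,169:312]=(V>70)[238:273,169:312]
for p,(x,y,w,h,a) in rects(m,.052,c,100): print(p,x,y,w,h,(a+90)%180-90)
b=snapshot('side')[80:280,180:380];cv2.imwrite('pics/s12.png',b[:,:,::-1])
x=np.hstack([cv2.resize(im[150:290,150:320],(486,400)),cv2.resize(b[:200,50:200],(300,400))])
cv2.imwrite('pics/m12.png',x[:,:,::-1]);plan(416.3,19.2,150,-8.9)
E
```

```text
clock: 24.68
tcp_pos: [0.4303, -0.1065, 0.1649]
eef_rot: [[0.999, 0.047, -0.003], [0.047, -0.999, 0.001], [-0.003, -0.001, -1.0]]
contact_force: [0.5, -0.5, 0.4]
width: 0.0678
finger_force: 0.0
[260.0, 250.0] 453.9 13.5 51.1 61.7 -8.399999999999977
[216.0, 253.0] 446.4 146.3 51.5 79.5 11.200000000000003
[185.0, 253.0] 444.2 242.2 51.8 79.1 -10.0
[304.0, 256.0] 441.5 -118.6 18.5 109.5 -20.5
t 24.775 tx -1.15 ty -12.72 tz 1.63 roll 0.203 yaw 2.8 w 68.0mm q6 64 F [ 0.4 -0.  -0.3]
```

View pics/m12.png

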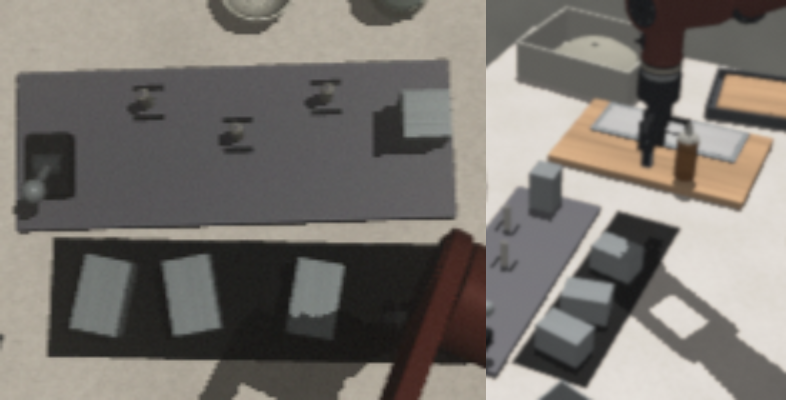

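Tub A stands inverted and flat on peg 1. Next is tub B (445,14.7), with the same recipe onto peg 2.

```bash
python3 -m creep '[{"tx":-0.5,"ty":-4,"tz":0.5,"roll":0.1},{"tx":-0.8,"ty":-8.5,"tz":1.6,"roll":0.2},{"tx":-1.15,"ty":-12.7,"tz":1.6,"roll":0.203},{"tx":-1.15,"ty":-12.7,"tz":1.6,"roll":0.203},{"tx":-1.15,"ty":-12.7,"tz":1.6,"roll":0.203}]' 6.8
python3 - <<'E'
from h import *
c=camera_model('top');im=snapshot('top');V=im.max(2)
m=np.zeros(V.shape,np.uint8);m[238:273,169:312]=(V>70)[238:273,169:312]
for p,(x,y,w,h,a) in rects(m,.052,c,100): print(p,x,y,w,h,(a+90)%180-90)
m=np.zeros(V.shape,np.uint8);m[165:215,285:308]=(V>95)[165:215,285:308]
print('tubA',rects(m,.092,c,50))
plan(416.3,19.2,6,-8.9)
E
```

```text
clock: 25.4
tcp_pos: [0.4172, 0.0191, 0.1507]
eef_rot: [[0.988, -0.152, 0.001], [-0.152, -0.988, -0.001], [0.001, 0.0, -1.0]]
contact_force: [-0.6, -0.0, 0.1]
width: 0.0683
finger_force: 0.0
[262.0, 265.0] 410.6 9.1 29.1 115.6 83.6
[216.0, 252.0] 448.7 146.8 51.4 74.9 10.900000000000006
[185.0, 253.0] 444.2 242.3 51.7 79.1 -10.300000000000011
tubA [([301.0, 209.0], [584.7, -101.9, 41.9, 42.1, 91.0]), ([298.0, 179.0], [663.6, -90.6, 66.7, 98.0, 0.9])]
t 25.45 tx -0.10 ty -0.05 tz 14.47 roll 0.001 yaw -8.8 w 67.9mm q6 92 F [ 0.1 -0.2  0.9]
```

```bash
python3 -m creep '[{"tx":-0.05,"ty":0,"tz":5,"roll":0},{"tx":-0.05,"ty":0,"tz":10,"roll":0},{"tx":-0.05,"ty":0,"tz":13,"roll":0},{"tx":-0.05,"ty":0,"tz":14.5,"roll":0},{"tx":-0.05,"ty":0,"tz":14.5,"roll":0},{"tx":-0.05,"ty":0,"tz":14.5,"roll":0}]' 6.8;python3 -m creep '[{"tx":0,"ty":0,"tz":0,"roll":0},{"tx":0,"ty":0,"tz":0,"roll":0},{"tx":0,"ty":0,"tz":0,"roll":0},{"tx":0,"ty":0,"tz":0,"roll":0},{"tx":0,"ty":0,"tz":-3,"roll":0},{"tx":0,"ty":0,"tz":-8,"roll":0},{"tx":0,"ty":0,"tz":-13,"roll":0},{"tx":0,"ty":0,"tz":-16,"roll":0},{"tx":0,"ty":0,"tz":-16,"roll":0},{"tx":0,"ty":0,"tz":-16,"roll":0}]' 4; python3 -c "
from h import *
plan(575.4,0.5,44,2.8)"
```

```text
clock: 26.2
tcp_pos: [0.4171, 0.0188, 0.0065]
eef_rot: [[0.988, -0.154, 0.003], [-0.154, -0.988, -0.0], [0.003, -0.0, -1.0]]
contact_force: [0.6, 0.2, 1.0]
width: 0.068
finger_force: 0.0
clock: 27.45
tcp_pos: [0.4141, 0.0195, 0.1639]
eef_rot: [[0.988, -0.154, -0.002], [-0.154, -0.988, 0.0], [-0.002, 0.0, -1.0]]
contact_force: [-0.9, 0.3, -0.5]
width: 0.0497
finger_force: 62.2
t 27.45 tx 16.26 ty -0.60 tz 11.95 roll -0.203 yaw -8.8 w 49.7mm q6 92 F [-0.9  0.3 -0.5]
```

```bash
python3 -m creep '[{"tx":4,"ty":-0.2,"tz":0,"roll":-0.1},{"tx":9,"ty":-0.4,"tz":0,"roll":-0.203},{"tx":14,"ty":-0.6,"tz":0,"roll":-0.203},{"tx":16.1,"ty":-0.6,"tz":2,"roll":-0.203},{"tx":16.1,"ty":-0.6,"tz":6,"roll":-0.203},{"tx":16.1,"ty":-0.6,"tz":10,"roll":-0.203},{"tx":16.1,"ty":-0.6,"tz":12.1,"roll":-0.203},{"tx":16.1,"ty":-0.6,"tz":12.1,"roll":-0.203},{"tx":16.1,"ty":-0.6,"tz":12.1,"roll":-0.203},{"tx":16.1,"ty":-0.6,"tz":12.1,"roll":-0.203}]' -; python3 -c "
from h import *
plan(575.4,0.5,44,2.8)"
```

```text
clock: 28.7
tcp_pos: [0.5765, 0.0004, 0.0455]
eef_rot: [[0.999, 0.049, 0.002], [0.049, -0.999, -0.0], [0.002, 0.0, -1.0]]
contact_force: [0.6, 0.3, -0.2]
width: 0.0494
finger_force: 62.1
t 28.7 tx -0.11 ty -0.02 tz 0.15 roll -0.000 yaw 2.8 w 49.4mm q6 80 F [ 0.6  0.3 -0.2]
```

```bash
python3 -m creep '[{"tx":1.2,"ty":-0.1,"tz":0,"roll":0},{"tx":1.7,"ty":-0.1,"tz":0,"roll":0},{"tx":2,"ty":-0.1,"tz":-0.3,"roll":0},{"tx":2.3,"ty":-0.1,"tz":-0.8,"roll":0},{"tx":2.7,"ty":-0.1,"tz":-1.4,"roll":0},{"tx":3.1,"ty":-0.1,"tz":-1.9,"roll":0},{"tx":3.6,"ty":-0.1,"tz":-2.5,"roll":0},{"tx":4.2,"ty":-0.1,"tz":-3.0,"roll":0},{"tx":4.8,"ty":-0.1,"tz":-3.5,"roll":0},{"tx":4.8,"ty":-0.1,"tz":-3.5,"roll":0}]' -; python3 -m creep '[{"tx":0.6,"ty":0,"tz":-0.4,"roll":0},{"tx":1.2,"ty":0,"tz":-0.7,"roll":0},{"tx":1.8,"ty":0,"tz":-0.9,"roll":0},{"tx":2.4,"ty":0,"tz":-1.1,"roll":0},{"tx":3,"ty":0,"tz":-1.2,"roll":0},{"tx":3.6,"ty":0,"tz":-1.3,"roll":0},{"tx":4.2,"ty":0,"tz":-1.3,"roll":0},{"tx":4.8,"ty":0,"tz":-1.3,"roll":0},{"tx":5.4,"ty":0,"tz":-1.2,"roll":0},{"tx":6,"ty":0,"tz":-1.1,"roll":0},{"tx":6.4,"ty":0,"tz":-1,"roll":0},{"tx":6.4,"ty":0,"tz":-1,"roll":0}]' -;python3 - <<'E'
from h import *
im=snapshot('wrist');cv2.imwrite('pics/w13.png',im[:,:,::-1])
g=cv2.cvtColor(im,cv2.COLOR_RGB2GRAY).astype(int)
for c in (215,230,251,275): print('col',c,[(r,int(g[r,c])) for r in range(150,345) if abs(g[r+1,c]-g[r-1,c])>10])
for r in (190,205,220,295,310,322): print('row',r,[(c,int(g[r,c])) for c in range(170,335) if abs(g[r,c+1]-g[r,c-1])>15])
E
```

```text
clock: 29.95
tcp_pos: [0.6151, 0.0046, 0.0769]
eef_rot: [[0.999, 0.05, -0.02], [0.05, -0.999, 0.001], [-0.02, -0.002, -1.0]]
contact_force: [-15.4, 0.3, 4.5]
width: 0.0494
finger_force: 63.4
clock: 31.45
tcp_pos: [0.6828, 0.0076, 0.0879]
eef_rot: [[0.999, 0.049, -0.011], [0.049, -0.999, 0.001], [-0.011, -0.002, -1.0]]
contact_force: [-8.2, 0.3, 2.1]
width: 0.0495
finger_force: 63.2
col 215 [(161, 219), (162, 172), (163, 86), (164, 80), (165, 100), (166, 113), (167, 120), (170, 126), (171, 113), (172, 71), (182, 73), (183, 89), (217, 93), (218, 75), (327, 77), (328, 68), (329, 41), (330, 28)]
col 230 [(161, 216), (162, 169), (163, 86), (164, 81), (165, 100), (166, 113), (167, 120), (170, 127), (171, 113), (172, 72), (182, 73), (183, 92), (233, 96), (234, 79), (328, 76), (329, 63), (330, 34)]
col 251 [(160, 222), (161, 213), (162, 164), (163, 85), (164, 80), (165, 99), (166, 113), (167, 120), (170, 126), (171, 113), (172, 71), (182, 73), (183, 90), (252, 94), (253, 77), (333, 68), (334, 41), (335, 27)]
col 275 [(161, 216), (162, 168), (163, 85), (164, 80), (165, 99), (166, 113), (167, 120), (182, 122), (183, 107), (253, 95), (254, 77), (329, 69), (330, 38), (331, 27)]
row 190 [(209, 71), (210, 87), (296, 108), (297, 121)]
row 205 [(205, 71), (206, 87), (300, 108), (301, 122)]
row 220 [(218, 84), (219, 95), (304, 111), (305, 122)]
row 295 [(188, 28), (189, 45), (190, 67), (316, 71), (317, 51), (318, 30)]
row 310 [(192, 32), (193, 59), (194, 77), (313, 63), (314, 37)]
row 322 [(194, 27), (195, 41), (196, 64), (310, 65), (311, 39)]
```

Behaviour repeats closely: same forces, mouth edge at row 182.5. I'll do the same back-off, lower, press and release.

```bash
python3 -m creep '[{"tx":-0.9,"ty":0.1,"tz":0,"roll":0},{"tx":-1.8,"ty":0.1,"tz":0,"roll":0},{"tx":-1.8,"ty":0.1,"tz":0.8,"roll":0},{"tx":-1.8,"ty":0.1,"tz":1.6,"roll":0},{"tx":-1.8,"ty":0.1,"tz":2.4,"roll":0},{"tx":-1.8,"ty":0.1,"tz":3.1,"roll":0},{"tx":-1.8,"ty":0.1,"tz":3.4,"roll":0},{"tx":-1.8,"ty":0.1,"tz":3.6,"roll":0},{"tx":-1.8,"ty":0.1,"tz":3.8,"roll":0},{"tx":-1.8,"ty":0.1,"tz":3.8,"roll":0}]' -;  python3 -m creep '[{"tx":0,"ty":0,"tz":0.3,"roll":0},{"tx":0,"ty":0,"tz":0.5,"roll":0},{"tx":0,"ty":0,"tz":0.8,"roll":0},{"tx":0,"ty":0,"tz":1,"roll":0},{"tx":-0.1,"ty":0,"tz":1.3,"roll":0},{"tx":-0.2,"ty":0,"tz":1.6,"roll":0},{"tx":-0.2,"ty":0,"tz":1.6,"roll":0}]' -
```

```text
clock: 32.75
tcp_pos: [0.6693, 0.0051, 0.0514]
eef_rot: [[0.999, 0.049, 0.0], [0.049, -0.999, -0.0], [0.0, 0.0, -1.0]]
contact_force: [0.2, -0.2, -1.0]
width: 0.0497
finger_force: 62.9
clock: 33.62
tcp_pos: [0.677, 0.0053, 0.0462]
eef_rot: [[0.999, 0.048, 0.02], [0.048, -0.999, 0.0], [0.02, 0.001, -1.0]]
contact_force: [1.5, 2.6, 23.5]
width: 0.0494
finger_force: 65.3
```

```bash
python3 -m creep '[{"tx":0,"ty":0,"tz":-0.3,"roll":0},{"tx":0,"ty":0,"tz":-0.5,"roll":0},{"tx":0,"ty":0,"tz":-0.5,"roll":0},{"tx":0,"ty":0,"tz":-0.5,"roll":0},{"tx":0,"ty":0,"tz":-4,"roll":0},{"tx":0,"ty":0,"tz":-9,"roll":0},{"tx":-4,"ty":0,"tz":-13,"roll":0},{"tx":-10,"ty":0,"tz":-13,"roll":0},{"tx":-16,"ty":0,"tz":-13,"roll":0},{"tx":-22,"ty":0,"tz":-13,"roll":0},{"tx":-25,"ty":0,"tz":-13,"roll":0},{"tx":-25,"ty":0,"tz":-13,"roll":0}]' 6.8
cat >> h.py <<'E'
def tubs():
    c=camera_model('top');im=snapshot('top');V=im.max(2)
    m=np.zeros(V.shape,np.uint8);m[238:273,169:312]=(V>70)[238:273,169:312]
    for p,(x,y,w,h,a) in rects(m,.052,c,100):
        a=(a+90)%180-90;print('mat',p,x,y,w,h,a,'grip',(x-29*np.cos(np.radians(a))).round(1),(y-29*np.sin(np.radians(a))).round(1))
    m=np.zeros(V.shape,np.uint8);m[160:226,150:312]=(V>97)[160:226,150:312]
    m[:175,:]*=(V>97)[:175,:]
    g=im.astype(int);m&=((g[...,0]-g[...,2])<8).astype(np.uint8)
    for r in rects(cv2.morphologyEx(m,cv2.MORPH_OPEN,np.ones((3,3))),.092,c,60): print('deck',r)
    return im
E
python3 -c "
from h import *
tubs();plan(418,141,150,11.2)"
```

```text
clock: 35.12
tcp_pos: [0.4153, -0.007, 0.1643]
eef_rot: [[0.999, 0.048, -0.001], [0.048, -0.999, 0.0], [-0.001, -0.0, -1.0]]
contact_force: [0.5, 0.3, -0.0]
width: 0.0681
finger_force: 0.0
mat [277.0, 266.0] 408.9 -35.1 32.3 118.7 82.1 grip 404.9 -63.8
mat [217.0, 252.0] 446.6 146.6 51.1 79.0 11.200000000000003 grip 418.2 141.0
mat [185.0, 253.0] 444.2 242.2 51.8 79.1 -10.0 grip 415.6 247.2
deck ([299.0, 189.0], [639.0, -98.8, 48.3, 48.7, 0.9])
deck ([265.0, 177.0], [672.6, 1.9, 46.1, 51.1, 90.9])
t 35.175 tx 0.78 ty -14.80 tz 1.52 roll -0.147 yaw 2.8 w 67.7mm q6 77 F [ 0.5 -0.9 -0.9]
```

Both placed tubs read as 48 to 51 mm squares at z=92 mm, centred on their pegs. Next is tub C.

```bash
python3 -m creep '[{"tx":0.2,"ty":-4,"tz":0.5,"roll":-0.1},{"tx":0.5,"ty":-9,"tz":1.5,"roll":-0.147},{"tx":0.8,"ty":-14.8,"tz":1.5,"roll":-0.147},{"tx":0.8,"ty":-14.8,"tz":1.5,"roll":-0.147},{"tx":0.8,"ty":-14.8,"tz":1.5,"roll":-0.147},{"tx":0.8,"ty":-14.8,"tz":1.5,"roll":-0.147}]' 6.8; python3 -c "
from h import *
plan(418.2,141,6,11.2)"
```

```text
clock: 35.92
tcp_pos: [0.419, 0.1401, 0.1503]
eef_rot: [[0.981, 0.193, 0.0], [0.193, -0.981, -0.0], [0.0, 0.0, -1.0]]
contact_force: [0.2, 0.0, -0.6]
width: 0.0676
finger_force: 0.0
t 35.925 tx -0.06 ty -0.11 tz 14.43 roll -0.001 yaw 11.1 w 67.6mm q6 88 F [ 0.2  0.  -0.6]
```

```bash
python3 -m creep '[{"tx":-0.05,"ty":-0.1,"tz":5,"roll":0},{"tx":-0.05,"ty":-0.1,"tz":10,"roll":0},{"tx":-0.05,"ty":-0.1,"tz":13,"roll":0},{"tx":-0.05,"ty":-0.1,"tz":14.4,"roll":0},{"tx":-0.05,"ty":-0.1,"tz":14.4,"roll":0},{"tx":-0.05,"ty":-0.1,"tz":14.4,"roll":0}]' 6.8;python3 -m creep '[{"tx":0,"ty":0,"tz":0,"roll":0},{"tx":0,"ty":0,"tz":0,"roll":0},{"tx":0,"ty":0,"tz":0,"roll":0},{"tx":0,"ty":0,"tz":0,"roll":0},{"tx":0,"ty":0,"tz":-3,"roll":0},{"tx":0,"ty":0,"tz":-8,"roll":0},{"tx":0,"ty":0,"tz":-13,"roll":0},{"tx":0,"ty":0,"tz":-16,"roll":0},{"tx":0,"ty":0,"tz":-16,"roll":0},{"tx":0,"ty":0,"tz":-16,"roll":0},{"tx":0,"ty":0,"tz":-16,"roll":0}]' 4; python3 -c "
from h import *
plan(530.6,98.5,44,2.8)"
```

```text
clock: 36.67
tcp_pos: [0.4194, 0.1418, 0.0077]
eef_rot: [[0.981, 0.194, 0.003], [0.194, -0.981, 0.001], [0.003, 0.0, -1.0]]
contact_force: [-0.6, -0.6, 0.6]
width: 0.0677
finger_force: 0.0
clock: 38.05
tcp_pos: [0.4159, 0.1416, 0.164]
eef_rot: [[0.981, 0.195, -0.004], [0.195, -0.981, -0.001], [-0.004, -0.0, -1.0]]
contact_force: [0.5, 0.8, -1.6]
width: 0.0494
finger_force: 62.3
t 38.05 tx 10.47 ty 6.46 tz 11.96 roll 0.147 yaw 11.2 w 49.4mm q6 88 F [ 0.5  0.8 -1.6]
```

```bash
python3 -m creep '[{"tx":4,"ty":2.5,"tz":0,"roll":0.07},{"tx":8,"ty":5,"tz":0,"roll":0.147},{"tx":10.35,"ty":6.46,"tz":1,"roll":0.147},{"tx":10.35,"ty":6.46,"tz":4,"roll":0.147},{"tx":10.35,"ty":6.46,"tz":8,"roll":0.147},{"tx":10.35,"ty":6.46,"tz":11,"roll":0.147},{"tx":10.35,"ty":6.46,"tz":12.1,"roll":0.147},{"tx":10.35,"ty":6.46,"tz":12.1,"roll":0.147},{"tx":10.35,"ty":6.46,"tz":12.1,"roll":0.147},{"tx":10.35,"ty":6.46,"tz":12.1,"roll":0.147}]' -; python3 -c "
from h import *
plan(530.6,98.5,44,2.8)"
```

```text
clock: 39.3
tcp_pos: [0.5331, 0.0988, 0.0469]
eef_rot: [[0.999, 0.049, 0.003], [0.049, -0.999, 0.0], [0.003, -0.0, -1.0]]
contact_force: [0.6, -0.4, -1.7]
width: 0.0492
finger_force: 62.3
t 39.3 tx -0.25 ty 0.02 tz 0.29 roll -0.000 yaw 2.8 w 49.2mm q6 90 F [ 0.6 -0.4 -1.7]
```

```bash
python3 -m creep '[{"tx":1.2,"ty":-0.1,"tz":0,"roll":0},{"tx":1.7,"ty":-0.1,"tz":0,"roll":0},{"tx":2,"ty":-0.1,"tz":-0.3,"roll":0},{"tx":2.3,"ty":-0.1,"tz":-0.8,"roll":0},{"tx":2.7,"ty":-0.1,"tz":-1.4,"roll":0},{"tx":3.1,"ty":-0.1,"tz":-1.9,"roll":0},{"tx":3.6,"ty":-0.1,"tz":-2.5,"roll":0},{"tx":4.2,"ty":-0.1,"tz":-3.0,"roll":0},{"tx":4.8,"ty":-0.1,"tz":-3.5,"roll":0},{"tx":4.8,"ty":-0.1,"tz":-3.5,"roll":0}]' -; python3 -m creep '[{"tx":0.6,"ty":0,"tz":-0.4,"roll":0},{"tx":1.2,"ty":0,"tz":-0.7,"roll":0},{"tx":1.8,"ty":0,"tz":-0.9,"roll":0},{"tx":2.4,"ty":0,"tz":-1.1,"roll":0},{"tx":3,"ty":0,"tz":-1.2,"roll":0},{"tx":3.6,"ty":0,"tz":-1.3,"roll":0},{"tx":4.2,"ty":0,"tz":-1.3,"roll":0},{"tx":4.8,"ty":0,"tz":-1.3,"roll":0},{"tx":5.4,"ty":0,"tz":-1.2,"roll":0},{"tx":6,"ty":0,"tz":-1.1,"roll":0},{"tx":6.4,"ty":0,"tz":-1,"roll":0},{"tx":6.4,"ty":0,"tz":-1,"roll":0}]' -;python3 - <<'E'
from h import *
im=snapshot('wrist');cv2.imwrite('pics/w14.png',im[:,:,::-1])
g=cv2.cvtColor(im,cv2.COLOR_RGB2GRAY).astype(int)
for c in (230,251,275): print('col',c,[(r,int(g[r,c])) for r in range(150,345) if abs(g[r+1,c]-g[r-1,c])>10])
for r in (190,205,295,310): print('row',r,[(c,int(g[r,c])) for c in range(170,335) if abs(g[r,c+1]-g[r,c-1])>15])
E
```

```text
clock: 40.55
tcp_pos: [0.572, 0.102, 0.0779]
eef_rot: [[0.999, 0.049, -0.019], [0.049, -0.999, -0.001], [-0.019, -0.0, -1.0]]
contact_force: [-13.6, -0.1, 4.1]
width: 0.0495
finger_force: 63.8
clock: 42.05
tcp_pos: [0.6393, 0.1053, 0.0888]
eef_rot: [[0.999, 0.049, -0.011], [0.049, -0.999, -0.0], [-0.011, -0.0, -1.0]]
contact_force: [-8.6, 0.7, 1.9]
width: 0.0498
finger_force: 63.7
col 230 [(171, 129), (172, 115), (173, 74), (183, 70), (184, 84), (185, 102), (235, 91), (328, 80), (329, 66), (330, 36)]
col 251 [(172, 129), (173, 115), (174, 74), (183, 71), (184, 85), (185, 101), (245, 98), (246, 81), (333, 73), (334, 42), (335, 28)]
col 275 [(183, 128), (184, 119), (185, 106), (246, 98), (247, 81), (328, 82), (329, 72), (330, 40), (331, 28)]
row 190 [(209, 68), (210, 82), (211, 97), (295, 108), (296, 122), (316, 129), (317, 107), (318, 72)]
row 205 [(206, 81), (207, 96), (299, 109), (300, 122)]
row 295 [(188, 30), (189, 48), (190, 70), (316, 74), (317, 53), (318, 32)]
row 310 [(192, 34), (193, 62), (194, 80), (312, 80), (313, 66), (314, 40)]
```

Same signature again, so I'll lower, press and release.

```bash
python3 -m creep '[{"tx":-0.9,"ty":0.1,"tz":0,"roll":0},{"tx":-1.8,"ty":0.1,"tz":0,"roll":0},{"tx":-1.8,"ty":0.1,"tz":0.8,"roll":0},{"tx":-1.8,"ty":0.1,"tz":1.6,"roll":0},{"tx":-1.8,"ty":0.1,"tz":2.4,"roll":0},{"tx":-1.8,"ty":0.1,"tz":3.1,"roll":0},{"tx":-1.8,"ty":0.1,"tz":3.4,"roll":0},{"tx":-1.8,"ty":0.1,"tz":3.6,"roll":0},{"tx":-1.8,"ty":0.1,"tz":3.8,"roll":0},{"tx":-1.8,"ty":0.1,"tz":3.8,"roll":0}]' -;  python3 -m creep '[{"tx":0,"ty":0,"tz":0.3,"roll":0},{"tx":0,"ty":0,"tz":0.5,"roll":0},{"tx":0,"ty":0,"tz":0.8,"roll":0},{"tx":0,"ty":0,"tz":1,"roll":0},{"tx":-0.1,"ty":0,"tz":1.3,"roll":0},{"tx":-0.2,"ty":0,"tz":1.6,"roll":0},{"tx":-0.2,"ty":0,"tz":1.6,"roll":0}]' -; python3 -m creep '[{"tx":0,"ty":0,"tz":-0.3,"roll":0},{"tx":0,"ty":0,"tz":-0.5,"roll":0},{"tx":0,"ty":0,"tz":-0.5,"roll":0},{"tx":0,"ty":0,"tz":-0.5,"roll":0},{"tx":0,"ty":0,"tz":-4,"roll":0},{"tx":0,"ty":0,"tz":-9,"roll":0},{"tx":-4,"ty":0,"tz":-13,"roll":0},{"tx":-10,"ty":0,"tz":-13,"roll":0},{"tx":-16,"ty":0,"tz":-13,"roll":0},{"tx":-20,"ty":0,"tz":-13,"roll":0},{"tx":-20,"ty":0,"tz":-13,"roll":0},{"tx":-20,"ty":0,"tz":-13,"roll":0}]' 6.8;python3 -c "
from h import *
tubs();plan(415.6,247.2,150,-10)"
```

```text
clock: 43.35
tcp_pos: [0.6257, 0.1032, 0.0524]
eef_rot: [[0.999, 0.049, 0.0], [0.049, -0.999, 0.0], [0.0, -0.0, -1.0]]
contact_force: [0.0, -0.2, -0.7]
width: 0.0496
finger_force: 63.4
clock: 44.22
tcp_pos: [0.6337, 0.1037, 0.0465]
eef_rot: [[0.999, 0.049, 0.021], [0.049, -0.999, 0.001], [0.021, -0.0, -1.0]]
contact_force: [1.2, -0.4, 22.5]
width: 0.0493
finger_force: 66.0
clock: 45.72
tcp_pos: [0.4248, 0.0934, 0.1666]
eef_rot: [[0.999, 0.049, 0.002], [0.049, -0.999, 0.0], [0.002, -0.0, -1.0]]
contact_force: [0.6, 0.2, 0.5]
width: 0.068
finger_force: 0.0
mat [221.0, 262.0] 419.7 130.3 26.0 118.0 -86.1 grip 417.7 159.2
mat [184.0, 252.0] 445.8 245.6 44.8 77.3 -9.600000000000023 grip 417.2 250.4
deck ([232.0, 191.0], [629.5, 101.7, 47.9, 48.9, 1.7])
deck ([299.0, 189.0], [639.0, -98.7, 48.3, 48.7, 0.9])
deck ([265.0, 178.0], [672.6, 1.8, 46.1, 51.1, 90.9])
t 45.775 tx -0.22 ty -15.41 tz 1.68 roll 0.223 yaw 2.8 w 67.5mm q6 90 F [ 0.1 -0.2  0.6]
```

```bash
python3 -m creep '[{"tx":0,"ty":-4,"tz":0.5,"roll":0.1},{"tx":-0.1,"ty":-9,"tz":1.5,"roll":0.223},{"tx":-0.2,"ty":-15.4,"tz":1.6,"roll":0.223},{"tx":-0.2,"ty":-15.4,"tz":1.6,"roll":0.223},{"tx":-0.2,"ty":-15.4,"tz":1.6,"roll":0.223},{"tx":-0.2,"ty":-15.4,"tz":1.6,"roll":0.223}]' 6.8; python3 -c "
from h import *
tubs();plan(415.6,247.2,6,-10)"
```

```text
clock: 46.52
tcp_pos: [0.415, 0.2461, 0.1501]
eef_rot: [[0.985, -0.175, -0.0], [-0.175, -0.985, -0.001], [-0.0, 0.001, -1.0]]
contact_force: [-0.2, 0.4, -0.4]
width: 0.0677
finger_force: 0.0
mat [186.0, 249.0] 452.8 240.6 51.9 61.6 -10.100000000000023 grip 424.2 245.7
deck ([299.0, 215.0], [565.2, -95.9, 59.4, 69.4, 0.2])
deck ([232.0, 191.0], [629.6, 103.3, 48.8, 51.1, 91.3])
deck ([297.0, 183.0], [654.3, -91.3, 62.6, 79.4, 0.9])
deck ([265.0, 178.0], [672.6, 1.8, 46.1, 51.2, 90.9])
t 46.575 tx 0.04 ty -0.14 tz 14.42 roll -0.002 yaw -10.1 w 67.9mm q6 122 F [ 0.3 -0.7 -0.1]
```

```bash
python3 -m creep '[{"tx":0.05,"ty":-0.12,"tz":5,"roll":0},{"tx":0.05,"ty":-0.12,"tz":10,"roll":0},{"tx":0.05,"ty":-0.12,"tz":13,"roll":0},{"tx":0.05,"ty":-0.12,"tz":14.4,"roll":0},{"tx":0.05,"ty":-0.12,"tz":14.4,"roll":0},{"tx":0.05,"ty":-0.12,"tz":14.4,"roll":0}]' 6.8;python3 -m creep '[{"tx":0,"ty":0,"tz":0,"roll":0},{"tx":0,"ty":0,"tz":0,"roll":0},{"tx":0,"ty":0,"tz":0,"roll":0},{"tx":0,"ty":0,"tz":0,"roll":0},{"tx":0,"ty":0,"tz":-3,"roll":0},{"tx":0,"ty":0,"tz":-8,"roll":0},{"tx":0,"ty":0,"tz":-13,"roll":0},{"tx":0,"ty":0,"tz":-16,"roll":0},{"tx":0,"ty":0,"tz":-16,"roll":0},{"tx":0,"ty":0,"tz":-16,"roll":0},{"tx":0,"ty":0,"tz":-16,"roll":0}]' 4; python3 -c "
from h import *
plan(565.7,200.3,44,2.8)"
```

```text
clock: 47.32
tcp_pos: [0.4167, 0.2486, 0.0078]
eef_rot: [[0.985, -0.174, 0.003], [-0.174, -0.985, 0.001], [0.003, -0.002, -1.0]]
contact_force: [0.6, -0.5, 0.3]
width: 0.0679
finger_force: 0.0
clock: 48.7
tcp_pos: [0.4134, 0.2475, 0.1639]
eef_rot: [[0.985, -0.173, -0.004], [-0.173, -0.985, -0.002], [-0.004, 0.002, -1.0]]
contact_force: [-0.3, 0.0, -1.5]
width: 0.0496
finger_force: 62.3
t 48.7 tx 15.87 ty 1.98 tz 11.93 roll -0.223 yaw -10.0 w 49.6mm q6 123 F [-0.3  0.  -1.5]
```

```bash
python3 -m creep '[{"tx":4,"ty":0.5,"tz":0,"roll":-0.1},{"tx":9,"ty":1.2,"tz":0,"roll":-0.223},{"tx":14,"ty":1.9,"tz":0,"roll":-0.223},{"tx":15.7,"ty":1.95,"tz":2,"roll":-0.223},{"tx":15.7,"ty":1.95,"tz":6,"roll":-0.223},{"tx":15.7,"ty":1.95,"tz":10,"roll":-0.223},{"tx":15.7,"ty":1.95,"tz":12.1,"roll":-0.223},{"tx":15.7,"ty":1.95,"tz":12.1,"roll":-0.223},{"tx":15.7,"ty":1.95,"tz":12.1,"roll":-0.223},{"tx":15.7,"ty":1.95,"tz":12.1,"roll":-0.223}]' -; python3 -m creep '[{"tx":1.2,"ty":-0.1,"tz":0,"roll":0},{"tx":1.7,"ty":-0.1,"tz":0,"roll":0},{"tx":2,"ty":-0.1,"tz":-0.3,"roll":0},{"tx":2.3,"ty":-0.1,"tz":-0.8,"roll":0},{"tx":2.7,"ty":-0.1,"tz":-1.4,"roll":0},{"tx":3.1,"ty":-0.1,"tz":-1.9,"roll":0},{"tx":3.6,"ty":-0.1,"tz":-2.5,"roll":0},{"tx":4.2,"ty":-0.1,"tz":-3.0,"roll":0},{"tx":4.8,"ty":-0.1,"tz":-3.5,"roll":0},{"tx":4.8,"ty":-0.1,"tz":-3.5,"roll":0}]' -
```

```text
clock: 49.95
tcp_pos: [0.5681, 0.2023, 0.0475]
eef_rot: [[0.999, 0.049, 0.004], [0.049, -0.999, 0.001], [0.004, -0.001, -1.0]]
contact_force: [0.1, -0.0, -0.9]
width: 0.0491
finger_force: 62.2
clock: 51.2
tcp_pos: [0.6072, 0.2045, 0.078]
eef_rot: [[0.999, 0.049, -0.017], [0.049, -0.999, -0.003], [-0.017, 0.002, -1.0]]
contact_force: [-12.9, -1.0, 2.9]
width: 0.0493
finger_force: 63.7
```

```bash
python3 -m creep '[{"tx":0.6,"ty":0,"tz":-0.4,"roll":0},{"tx":1.2,"ty":0,"tz":-0.7,"roll":0},{"tx":1.8,"ty":0,"tz":-0.9,"roll":0},{"tx":2.4,"ty":0,"tz":-1.1,"roll":0},{"tx":3,"ty":0,"tz":-1.2,"roll":0},{"tx":3.6,"ty":0,"tz":-1.3,"roll":0},{"tx":4.2,"ty":0,"tz":-1.3,"roll":0},{"tx":4.8,"ty":0,"tz":-1.3,"roll":0},{"tx":5.4,"ty":0,"tz":-1.2,"roll":0},{"tx":6,"ty":0,"tz":-1.1,"roll":0},{"tx":6.4,"ty":0,"tz":-1,"roll":0},{"tx":6.4,"ty":0,"tz":-1,"roll":0}]' -;python3 - <<'E'
from h import *
im=snapshot('wrist');cv2.imwrite('pics/w15.png',im[:,:,::-1])
g=cv2.cvtColor(im,cv2.COLOR_RGB2GRAY).astype(int)
for c in (230,251,275): print('col',c,[(r,int(g[r,c])) for r in range(150,345) if abs(g[r+1,c]-g[r-1,c])>10])
for r in (190,205,295,310): print('row',r,[(c,int(g[r,c])) for c in range(170,335) if abs(g[r,c+1]-g[r,c-1])>15])
E
```

```text
clock: 52.7
tcp_pos: [0.6739, 0.2078, 0.0889]
eef_rot: [[0.999, 0.049, -0.011], [0.049, -0.999, -0.002], [-0.011, 0.001, -1.0]]
contact_force: [-8.4, -1.2, 1.6]
width: 0.0492
finger_force: 63.5
col 230 [(161, 219), (162, 203), (163, 134), (164, 75), (165, 82), (166, 101), (167, 111), (170, 121), (171, 107), (172, 69), (182, 66), (183, 80), (184, 97), (231, 94), (232, 77), (328, 73), (329, 60), (330, 33)]
col 251 [(161, 215), (162, 192), (163, 98), (164, 67), (165, 81), (166, 101), (167, 111), (170, 120), (171, 108), (172, 69), (182, 66), (183, 79), (184, 94), (250, 92), (251, 76), (333, 69), (334, 41), (335, 27)]
col 275 [(161, 218), (162, 203), (163, 134), (164, 75), (165, 82), (166, 101), (167, 111), (182, 119), (183, 111), (184, 100), (250, 92), (251, 76), (328, 76), (329, 66), (330, 38), (331, 26)]
row 190 [(210, 77), (211, 91), (296, 112)]
row 205 [(206, 75), (207, 90), (299, 102), (300, 113)]
row 295 [(188, 27), (189, 45), (190, 65), (316, 69), (317, 50), (318, 30)]
row 310 [(192, 33), (193, 59), (194, 77), (312, 77), (313, 63), (314, 37)]
```

```bash
python3 -m creep '[{"tx":-0.9,"ty":0.1,"tz":0,"roll":0},{"tx":-1.8,"ty":0.1,"tz":0,"roll":0},{"tx":-1.8,"ty":0.1,"tz":0.8,"roll":0},{"tx":-1.8,"ty":0.1,"tz":1.6,"roll":0},{"tx":-1.8,"ty":0.1,"tz":2.4,"roll":0},{"tx":-1.8,"ty":0.1,"tz":3.1,"roll":0},{"tx":-1.8,"ty":0.1,"tz":3.4,"roll":0},{"tx":-1.8,"ty":0.1,"tz":3.6,"roll":0},{"tx":-1.8,"ty":0.1,"tz":3.8,"roll":0},{"tx":-1.8,"ty":0.1,"tz":3.8,"roll":0}]' -;  python3 -m creep '[{"tx":0,"ty":0,"tz":0.3,"roll":0},{"tx":0,"ty":0,"tz":0.5,"roll":0},{"tx":0,"ty":0,"tz":0.8,"roll":0},{"tx":0,"ty":0,"tz":1,"roll":0},{"tx":-0.1,"ty":0,"tz":1.3,"roll":0},{"tx":-0.2,"ty":0,"tz":1.6,"roll":0},{"tx":-0.2,"ty":0,"tz":1.6,"roll":0}]' -; python3 -m creep '[{"tx":0,"ty":0,"tz":-0.3,"roll":0},{"tx":0,"ty":0,"tz":-0.5,"roll":0},{"tx":0,"ty":0,"tz":-0.5,"roll":0},{"tx":0,"ty":0,"tz":-0.5,"roll":0},{"tx":0,"ty":0,"tz":-4,"roll":0},{"tx":0,"ty":0,"tz":-9,"roll":0},{"tx":-4,"ty":0,"tz":-13,"roll":0},{"tx":-10,"ty":0,"tz":-13,"roll":0},{"tx":-16,"ty":0,"tz":-13,"roll":0},{"tx":-22,"ty":0,"tz":-13,"roll":0},{"tx":-25,"ty":0,"tz":-13,"roll":0},{"tx":-25,"ty":0,"tz":-13,"roll":0}]' 6.8;python3 - <<'E'
from h import *
im=tubs();s=snapshot('side');cv2.imwrite('pics/s16.png',s[:,:,::-1])
a=cv2.resize(im[155:240,145:315],None,fx=3,fy=3,interpolation=cv2.INTER_CUBIC)
b=cv2.resize(s[155:285,185:290],None,fx=2.5,fy=2.5,interpolation=cv2.INTER_CUBIC)
W=np.zeros((max(a.shape[0],b.shape[0]),a.shape[1]+b.shape[1],3),np.uint8);W[:a.shape[0],:a.shape[1]]=a;W[:b.shape[0],a.shape[1]:]=b
cv2.imwrite('pics/m16.png',W[:,:,::-1]);print(a.shape);plan(500,309,100,2.8)
E
```

```text
clock: 54.0
tcp_pos: [0.6602, 0.2064, 0.0523]
eef_rot: [[0.999, 0.049, 0.0], [0.049, -0.999, 0.0], [0.0, -0.0, -1.0]]
contact_force: [0.3, 1.3, -1.6]
width: 0.0498
finger_force: 63.2
clock: 54.88
tcp_pos: [0.6681, 0.207, 0.0478]
eef_rot: [[0.999, 0.049, 0.021], [0.049, -0.999, 0.002], [0.021, -0.001, -1.0]]
contact_force: [2.4, -2.1, 23.5]
width: 0.0496
finger_force: 66.2
clock: 56.38
tcp_pos: [0.4061, 0.194, 0.1654]
eef_rot: [[0.999, 0.05, -0.002], [0.05, -0.999, -0.0], [-0.002, 0.0, -1.0]]
contact_force: [-0.2, -0.4, 0.5]
width: 0.0682
finger_force: 0.0
mat [178.0, 268.0] 401.5 262.4 29.6 51.7 -88.9 grip 400.9 291.4
deck ([300.0, 215.0], [565.3, -98.8, 53.1, 69.7, 179.7])
deck ([232.0, 191.0], [629.6, 101.8, 48.1, 48.8, 1.3])
deck ([198.0, 179.0], [663.2, 205.4, 46.1, 48.8, 90.9])
deck ([299.0, 184.0], [654.4, -98.9, 47.9, 80.1, 0.1])
deck ([265.0, 178.0], [672.6, 1.8, 46.1, 51.2, 90.9])
(255, 510, 3)
t 56.475 tx 9.61 ty -11.01 tz 6.67 roll 0.000 yaw 2.8 w 68.0mm q6 104 F [ 0.2 -0.7  0.7]
```

View pics/m16.png

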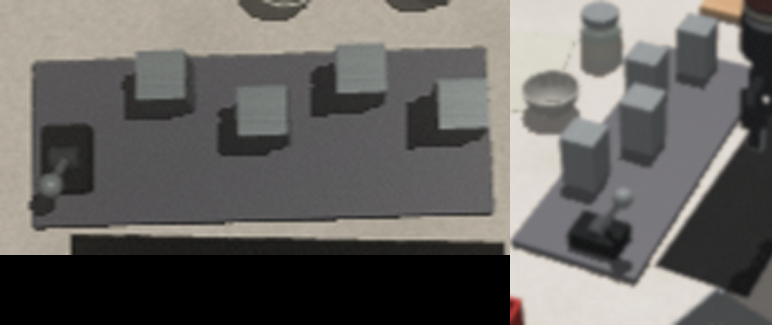

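All four tubs stand inverted and flat, the mat is empty, and the lever still leans towards the robot, with its ball at (51,185) and (113,197) in the crops. I'll triangulate the ball.

Run:
```python
from h import *
ct,cs=camera_model('top'),camera_model('side')
P=lambda c:np.array([[c['fx'],0,c['cx']],[0,c['fy'],c['cy']],[0,0,1]])@np.c_[np.array(c['R']),c['t']]
for n,a,b in [('ball',(51/3+145-.3,185/3+155-.3),(113/2.5+185-.3,197/2.5+155-.3)),('foot',(65/3+145-.3,157/3+155-.3),(95/2.5+185-.3,225/2.5+155-.3))]:
    X=cv2.triangulatePoints(P(ct),P(cs),np.array(a,float),np.array(b,float))[:,0];X=X[:3]/X[3];print(n,(X*1000).round(1))
```

```text
ball [550.1 307.8  97.6]
foot [581.7 307.8  38. ]
```

```bash
python3 -m creep '[{"tx":3,"ty":-3.5,"tz":0,"roll":0},{"tx":6,"ty":-7,"tz":2,"roll":0},{"tx":9.5,"ty":-10.6,"tz":5,"roll":0},{"tx":9.5,"ty":-10.6,"tz":9,"roll":0},{"tx":9.5,"ty":-10.6,"tz":9,"roll":0},{"tx":9.5,"ty":-10.6,"tz":9,"roll":0}]' 0; python3 -c "
from h import *
plan(590,309.3,76,2.8)"
```

```text
clock: 57.22
tcp_pos: [0.4994, 0.3047, 0.0769]
eef_rot: [[0.999, 0.048, 0.001], [0.048, -0.999, 0.0], [0.001, -0.0, -1.0]]
contact_force: [0.7, 0.0, 0.7]
width: -0.0002
finger_force: 0.0
t 57.225 tx 9.08 ty -0.03 tz 0.10 roll -0.001 yaw 2.8 w -0.2mm q6 112 F [0.7 0.  0.7]
```

```bash
python3 -m creep '[{"tx":2,"ty":0,"tz":0,"roll":0},{"tx":4,"ty":0,"tz":0,"roll":0},{"tx":5,"ty":0,"tz":0,"roll":0},{"tx":6,"ty":0,"tz":0,"roll":0},{"tx":7,"ty":0,"tz":0,"roll":0},{"tx":8,"ty":0,"tz":0,"roll":0},{"tx":9,"ty":0,"tz":0,"roll":0},{"tx":9.4,"ty":0,"tz":0,"roll":0},{"tx":9.4,"ty":0,"tz":0,"roll":0}]' 0;python3 -m creep '[{"tx":0.4,"ty":0,"tz":0,"roll":0},{"tx":0.8,"ty":0,"tz":0,"roll":0},{"tx":0.8,"ty":0,"tz":0,"roll":0}]' 0
```

```text
clock: 58.35
tcp_pos: [0.5925, 0.3092, 0.0761]
eef_rot: [[0.999, 0.049, 0.0], [0.049, -0.999, 0.0], [0.0, -0.0, -1.0]]
contact_force: [-0.0, -0.0, -0.0]
width: 0.0001
finger_force: 0.0
clock: 58.72
tcp_pos: [0.5939, 0.3093, 0.0755]
eef_rot: [[0.999, 0.049, -0.015], [0.049, -0.999, -0.003], [-0.015, 0.002, -1.0]]
contact_force: [-14.2, -0.7, 8.6]
width: -0.0
finger_force: 8.0
```

The lever reached its hard stop (14 N at x=0.594, as predicted). I'll back off and verify.

```bash
python3 -m creep '[{"tx":-2,"ty":0,"tz":0,"roll":0},{"tx":-5,"ty":0,"tz":0,"roll":0},{"tx":-10,"ty":0,"tz":-3,"roll":0},{"tx":-16,"ty":0,"tz":-8,"roll":0},{"tx":-20,"ty":0,"tz":-12,"roll":0},{"tx":-20,"ty":0,"tz":-12,"roll":0},{"tx":-20,"ty":0,"tz":-12,"roll":0}]' 0;python3 - <<'E'
from h import *
im=tubs();s=snapshot('side')
def proj(X,c):
    v=np.array(c['R'])@(np.array(X)/1000)+c['t'];return (v[0]/v[2]*c['fx']+c['cx'],v[1]/v[2]*c['fy']+c['cy'])
for n,pic,old,(x0,x1,y0,y1) in [('top',im,'pics/t12.png',(150,185,185,230)),('side',s,'pics/s16.png',(205,260,210,260))]:
    c=camera_model(n);print(n,'expect on',np.round(proj((615,311,98),c)),'off',np.round(proj((550,308,98),c)))
    o=cv2.imread(old).max(2).astype(int);d=(pic.max(2).astype(int)-o)[y0:y1,x0:x1]
    for sg in (1,-1):
        k,l,st,ce=cv2.connectedComponentsWithStats((sg*d>25).astype(np.uint8))
        print(sg,[(st[i,4],(ce[i]+[x0,y0]).round(1)) for i in range(1,k) if st[i,4]>4])
c=camera_model('top');a=im.astype(int)
m=np.zeros(im.shape[:2],np.uint8);sub=im[160:320,340:440];m[160:320,340:440]=(cv2.cvtColor(sub,cv2.COLOR_RGB2HSV)[...,1]<60)&(sub.max(2)>110)
print('board',rects(m,.026,c,30))
t=cv2.imread('pics/t5.png')
print(readout.read_state()['clock'],readout.read_state()['contact_force'])
E
```

```text
clock: 59.6
tcp_pos: [0.401, 0.3002, 0.1972]
eef_rot: [[0.999, 0.049, 0.003], [0.049, -0.999, 0.001], [0.003, -0.001, -1.0]]
contact_force: [-0.9, -0.0, -0.6]
width: -0.0004
finger_force: 0.0
deck ([296.0, 215.0], [565.1, -86.8, 68.5, 77.6, 91.0])
deck ([232.0, 191.0], [629.6, 101.8, 48.1, 48.8, 1.3])
deck ([198.0, 179.0], [663.2, 205.2, 46.1, 49.2, 90.9])
deck ([296.0, 183.0], [653.5, -88.9, 66.1, 81.3, 4.0])
deck ([265.0, 178.0], [672.6, 1.8, 46.1, 51.3, 90.9])
top expect on [162. 194.] off [161. 216.]
1 [(np.int32(12), array([161.6, 191.8])), (np.int32(15), array([164.3, 200.3])), (np.int32(46), array([158.2, 222.8]))]
-1 [(np.int32(11), array([156.5, 200.2])), (np.int32(59), array([162.2, 215.1]))]
side expect on [211. 228.] off [230. 233.]
1 [(np.int32(32), array([209.2, 226.3])), (np.int32(29), array([228.2, 237.2])), (np.int32(8), array([216.9, 241.1])), (np.int32(6), array([229.8, 258.8]))]
-1 [(np.int32(26), array([207.7, 255.8]))]
board [([370.0, 264.0], [421.3, -325.9, 38.3, 38.7, 154.3]), ([410.0, 239.0], [506.0, -448.7, 129.3, 320.9, 1.2]), ([386.0, 245.0], [503.8, -388.2, 309.8, 500.6, 178.9])]
59.7 [ 0.47793191  0.07911446 -0.32737395]
```

Run:
```python
from h import *
im=snapshot('top');a=cv2.resize(im[155:240,145:315],None,fx=3,fy=3,interpolation=cv2.INTER_CUBIC).max(2).astype(int)
o=cv2.imread('pics/m16.png')[:255,:510].max(2).astype(int)
d=(abs(a-o)>25).astype(np.uint8)
k,l,st,ce=cv2.connectedComponentsWithStats(d);print([(st[i].tolist()) for i in range(1,k) if st[i,4]>15])
```

```text
[[46, 106, 12, 11, 110], [28, 127, 13, 19, 120], [54, 126, 11, 23, 152], [40, 160, 25, 35, 500], [27, 194, 28, 22, 438]]
```

Only the lever region changed since the last view, so I'm handing in.

```bash
python3 -c "
from cell import close_job
print(close_job())"
```

```text
the job is handed in; nothing more can be done
None
```

I handed the job in at about 60 s: the lid lies flat and the bottle upright on the board, all four tubs are mouth down on their own pegs, and the lever is fully over; `close_job` returned no verdict.

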